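# Screw the bar into the rack and stack the serving boards on it

### The job

Put the serving-board rack together and load it: first slide the loose metal bar from the front into the slots of the rack's two clamps so that its holes line up under the two thumbscrews, then turn both thumbscrews clockwise until they are fully down through lug and bar. Only then stack all the small wooden boards in one squarely aligned pile on the middle of the bar, their long sides along the bar, and leave everything else on the counter where it stands.

Things in the scene. Friction and masses are not known exactly. Their poses are not given: they have to be found in the camera images.
- rack: Fixed rack: a pale wooden block, x -33 to +47, y -95 to +95, top at z = 20 mm, with two grey clamps on it, 30 mm wide, at y = +75 and -75 mm. Each: an upper lug (x from -16 mm, z 32 to 42) held by a back post (front face x = +35), so that a 12 mm high slot over the block's top is open to -x and sideways. Nothing stands on the block for |y| < 60 mm. Origin: underside below the screws' mid-point; front at -x.
- clamp_left (a point): Point on the left (+y) thumbscrew's upright axis, 28 mm above the rack's underside: the upper mouth of the bar's hole belongs here once the bar is seated in the clamp.
- clamp_right (a point): The same for the right (-y) thumbscrew.
- screw_left (a joint): Turn of the left brass thumbscrew, rad: 0 fully up (tip flush with the lug's underside; starts at 0 to 0.5), 3.8 fully down. Clockwise from above is positive and drives it down 3.8 mm per rad through the lug, across the slot and into the block. Captive in the lug, axis upright; shank 8 mm, conical tip 4 mm long; stays where it is left (friction 0.04 N m).
- screw_right (a joint): The same for the right thumbscrew.
- wing_left (a point): Top centre of the left thumbscrew's flat wing, the part to turn: 26 mm along this point's x, 8 mm thick along its y, 20 mm tall. Its top is 83 mm above the counter with the joint at 0, 69 mm at 3.8; the wing's lower edge stays 6 mm or more above the lug. The point turns with the screw.
- wing_right (a point): The same for the right thumbscrew.
- bar: The loose flat aluminium bar, 64 mm (its x) by 180 mm (its y) by 8 mm, 0.2 kg, with a 12 mm through hole near either end on its centre line at y = +75 and -75 mm. Origin: centre of its underside. Either end may go left. It lies flat on the counter at the start.
- bar_hole0 (a point): Centre of the upper mouth of the bar's hole at its y = +75 mm.
- bar_hole1 (a point): Centre of the upper mouth of the bar's hole at its y = -75 mm.
- board_1: One of five equal small wooden serving boards, 54 mm (its x) by 70 mm (its y) by 10 mm, 0.06 kg; not all need be there. Origin: centre of the face that is its underside at the start; either face may end up on top. Lies flat on the counter at the start.
- board_2: One of five equal small wooden serving boards, 54 mm (its x) by 70 mm (its y) by 10 mm, 0.06 kg; not all need be there. Origin: centre of the face that is its underside at the start; either face may end up on top. Lies flat on the counter at the start.
- board_3: One of five equal small wooden serving boards, 54 mm (its x) by 70 mm (its y) by 10 mm, 0.06 kg; not all need be there. Origin: centre of the face that is its underside at the start; either face may end up on top. Lies flat on the counter at the start.
- board_4: One of five equal small wooden serving boards, 54 mm (its x) by 70 mm (its y) by 10 mm, 0.06 kg; not all need be there. Origin: centre of the face that is its underside at the start; either face may end up on top. Lies flat on the counter at the start.
- board_5: One of five equal small wooden serving boards, 54 mm (its x) by 70 mm (its y) by 10 mm, 0.06 kg; not all need be there. Origin: centre of the face that is its underside at the start; either face may end up on top. Lies flat on the counter at the start.
- garlic: Bystander, loose: a garlic bulb, 60 mm across. Origin at its underside. Leave it where it is.
- tape_roll: Bystander, loose: a roll of paper tape lying flat, 98 mm across and 25 mm high. Origin at its underside. Leave it where it is.
- clip_jar: Bystander, loose: a glass clip-top jar, 78 mm across and 122 mm high. Origin at its underside. Leave it where it is.
- salt_cellar: Bystander, loose: a stoneware pot with a wooden lid, 92 mm across and 76 mm high. Origin at its underside. Leave it where it is.
- whisk: Bystander, loose: a wire whisk with a wooden handle, lying, 256 mm long. Origin at its underside. Leave it where it is.
Not all that is in view belongs to the job. Leave any blue look-alike of the board_1 alone.

How it is judged:
On the way, in this order (a step that is already met when the one before it is completed fails the run):
1. the bar lies in both clamps with its holes under the thumbscrews, within 5 mm, and no board is on the rack yet (((distance between bar_hole0 and clamp_left below 0.005 m and distance between bar_hole1 and clamp_right below 0.005 m) or (distance between bar_hole1 and clamp_left below 0.005 m and distance between bar_hole0 and clamp_right below 0.005 m)) and horizontal distance between each of board_1, board_2, board_3, board_4, board_5 and rack above 0.06 m), for 0.3 s.
2. both thumbscrews are fully down (3.5 rad or more) through the bar's holes, before any board is put on the rack (all of step 1 and value of joint each of screw_left, screw_right above 3.5 rad), for 0.3 s.
At the end, for the whole second after the job is handed in: Bar in both clamps, its holes within 5 mm of the seated points; both thumbscrews at 3.5 rad or more; every board present at rest in one flat pile on the bar (tilt under 0.06 rad), centred on the bar within 8 mm in plan, long side along the bar within 0.12 rad (((distance between bar_hole0 and clamp_left below 0.005 m and distance between bar_hole1 and clamp_right below 0.005 m) or (distance between bar_hole1 and clamp_left below 0.005 m and distance between bar_hole0 and clamp_right below 0.005 m)) and value of joint each of screw_left, screw_right above 3.5 rad and horizontal distance between each of board_1, board_2, board_3, board_4, board_5 and bar below 0.008 m and angle between the y axis of each of board_1, board_2, board_3, board_4, board_5 and the y axis of bar, either way round below 0.12 rad and angle between the z axis of each of board_1, board_2, board_3, board_4, board_5 and the z axis of rack, either way round below 0.06 rad and z of each of board_1, board_2, board_3, board_4, board_5 in the frame of rack above 0.025 m and linear speed of each of board_1, board_2, board_3, board_4, board_5 below 0.02 m/s); the robot touches nothing.
It fails at once if the garlic is shoved more than 6 cm from its place (distance of garlic from where it was at the start of the episode above 0.06 m).
It fails at once if the tape roll is shoved more than 6 cm from its place (distance of tape_roll from where it was at the start of the episode above 0.06 m).
It fails at once if the clip jar is shoved more than 6 cm from its place (distance of clip_jar from where it was at the start of the episode above 0.06 m).
It fails at once if the salt cellar is shoved more than 6 cm from its place (distance of salt_cellar from where it was at the start of the episode above 0.06 m).
It fails at once if the whisk is shoved more than 6 cm from its place (distance of whisk from where it was at the start of the episode above 0.06 m).
Of board_1, board_2, board_3, board_4, board_5 only 3 to 5 are there at a start; the rules pass over those that are not, and their reading is None.
At some moment in a run one of board_1, board_2, board_3, board_4, board_5 may be knocked a few centimetres aside while the robot is not near it.
Once in a run the grip may slacken for a moment while it holds something.
It also fails if it takes over 210 s, if anything falls off the work surface, if the arm or the gripper's body presses on something with over 40 N, if the wrist force passes 120 N, or if a joint passes its speed limit or range.

### The arm

A 6-joint arm with a two-finger parallel gripper is mounted at the origin on a cart in front of the work surface, level with it; the furniture and walls round the work are solid. World frame = base frame: x ahead of the robot, y to its left, z up, the work surface at z = 0. Lengths are in m, angles in rad, forces in N, time in s.
With the tool pointing down it reaches from about 0.35 to 0.975 m from the base axis. Payload 4.9 kg.
Tool frame: the origin (TCP) lies midway between the tips of the shut fingers; the grasp point (between the pads) lies 19 mm behind it; z points along the fingers, x is the direction in which the jaws open and shut, and the axes are right-handed (so a half turn about z gives the same grasp; the last joint's range is limited). The gripper opens to 85 mm and grips with 20 to 120 N. Pads are 22 mm wide; open, the fingers measure 114 mm over their backs; the gripper's body (76 mm by 85 mm) begins 54 mm behind the grasp point. The pads swing forward as they close: fully open they stand 13 mm farther back than shut.
Start: joints at [1.033, 0.053, 1.613, -0, 1.476, -0.119], TCP at [0.254, 0.571, 0.231] pointing down, gripper open.
Joint ranges: [-3.01, 3.01], [-1.01, 2.22], [0.06, 2.58], [-1.02, 4.17], [0.09, 2.62], [-3.14, 3.14]. Speed limits (rad/s): [2.57, 2.57, 3.14, 3.14, 3.14, 3.14].

### API

Orientations are given as a rotation vector (axis times angle).
In Python, from station import ctrl gives the robot as it stands.
- The arm moves only by the tool step_arm, never from a script. Its argument "increments" is text: rows parted by semicolons, each of 6 numbers parted by spaces: the shift along the tool's x, y, z as a fraction of full scale, then the turn, a rotation vector about the tool's x, y, z as a fraction of full scale. In form: x y z rx ry rz; .... A call has 1 to 12 rows; each row shifts and turns the commanded pose from where the row before left it, along the tool's axes as they then stand; what a row does not reach is not made up. Full scale, the value 1, is 0.025 m for a shift and 0.1 rad for a turn. A row lasts 1/12 s, in which the tool goes at most 41.7 mm and 7.16 degrees, less where a joint would pass 70% of its speed; a pose out of reach is approached as far as the arm can. A call with a number of a shift or a turn outside -1 to 1 is refused whole. A call with a gripper value outside its range is refused whole. "fingers" is the opening, from -1 (shut) to 1 (fully open), so that 0 is half open, set as the call begins (left out, the last holds). The fingers move at their own pace and stop on an object; "newtons" is the grip in N (left out, the last holds). Time passes only in rows, so rows that do not move let the fingers close. It gives the time, the measured TCP pose, the force and the opening at its end, in the units of the state.
- ctrl.get_obs(): the state, without advancing time (a new reading comes with each control period).
- ctrl.get_image(name): name is "scene" or "side" or "wrist"; returns a dict with "pixels" (420x560x3 uint8, red, green, blue), "intrinsics" (3x3 intrinsics, pixels), "eye" and "orientation" of the camera in the world. Camera axes: x right, y down, z forward; pixel columns grow to the right and rows downward; lengths in m; the calibration is good to about 2 mm. The wrist camera is an equidistant fisheye: a pixel r from the principal point sees the ray r / f radians off the axis. A picture is of the moment at which its call begins. There is no depth.
- ctrl.finish_job(): hands the job in, once; it reports no verdict.
The state is a dict: "t": time; "q": joint angles; "dq": joint speeds; "effort": joint torques, N m; "tool_pos": TCP position; "tool_rot": TCP orientation; "contact_force": force on the tool from outside, world axes, zero at the start; "wrist_torque": the same for the moment, N m; "opening": finger opening in m.
Only numpy, scipy, OpenCV 4.12 (cv2) and the standard library are available. Lean on these libraries where they do the work, as an engineer would, in place of code of your own. Each camera call takes 0.05 s, during which the arm holds its last target.

## Working session

There is one attempt and no reset: what is moved stays moved. The work goes in short steps, Python scripts to look and compute and a tool call to move; the robot and the scene stay as the last step left them, time stands still between calls to the robot, and variables do not carry over. Pictures are saved under pics/ and viewed, and the job is handed in when it is done.

Besides the shell and the picture viewer there is one more tool, called after "Call:" as name(argument=value, ...) on one line, values as JSON. step_arm: Moves the arm, as the interface text tells. Shift numbers are shares of 0.025 m and turn numbers shares of 0.1 rad, none past 1 either way. Its arguments: {"type":"object","properties":{"increments":{"type":"string"},"fingers":{"type":"number"},"newtons":{"type":"number"}},"required":["increments"]}

```bash
ls; mkdir -p pics; python3 - <<'E'
from station import ctrl
import cv2
print(ctrl.get_obs())
for n in ["scene","side","wrist"]:
    im=ctrl.get_image(n); cv2.imwrite(f"pics/{n}0.png",im["pixels"][:,:,::-1]); print(n,im["intrinsics"],im["eye"],im["orientation"])
E
```

```text
pics
{'t': 0.0, 'q': array([ 1.03297789e+00,  5.33441641e-02,  1.61429146e+00, -3.39014329e-06,
        1.47597892e+00, -1.18988156e-01]), 'dq': array([ 1.77915387e-04, -3.15970518e-04, -1.87089330e-04, -1.44453310e-05,
       -1.42749754e-03, -1.11624152e-03]), 'effort': array([-5.69177719e-04, -3.93696892e+01, -3.70165873e+01, -2.01652301e-04,
        7.22744400e-03,  6.05539459e-07]), 'tool_pos': array([0.25385844, 0.57044818, 0.23007239]), 'tool_rot': array([ 2.63396748,  1.71061035, -0.00284691]), 'contact_force': array([ 0.71182314,  0.51013349, -0.13385399]), 'wrist_torque': array([ 0.00786942, -0.01374736,  0.03694079]), 'opening': 0.08533873408434985}
scene [[410.1488478    0.         283.14129215]
 [  0.         410.1488478  209.82857007]
 [  0.           0.           1.        ]] [0.00688876 0.55089353 1.08000321] [-1.10581887  2.54836666 -0.84131307]
side [[442.31638534   0.         278.87261879]
 [  0.         442.31638534 204.47506527]
 [  0.           0.           1.        ]] [-0.24132841  1.38450493  0.75247092] [-0.62060254  2.33833939 -1.55078765]
wrist [[325.1922621    0.         278.21761459]
 [  0.         325.1922621  215.43866092]
 [  0.           0.           1.        ]] [0.18869423 0.59934847 0.37310836] [2.42886051 1.57756845 0.22450054]
```

View pics/scene0.png

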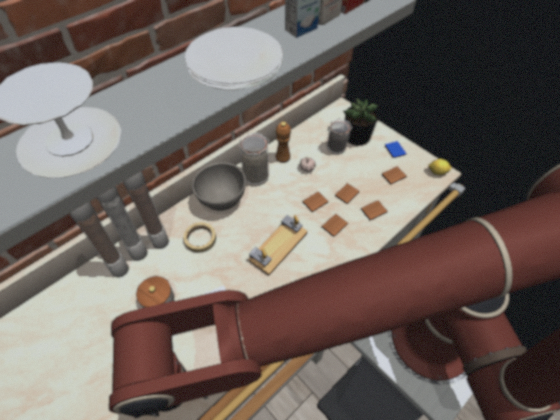

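View pics/side0.png

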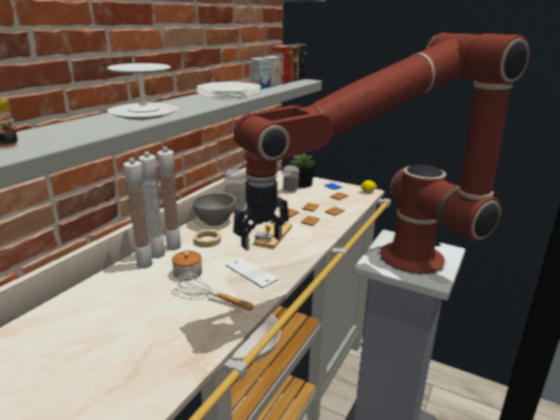

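View pics/wrist0.png

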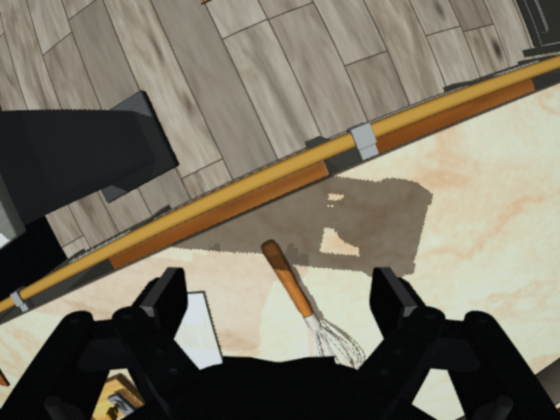

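The scene picture shows five brown boards near (316,201), (347,192), (335,225), (374,210) and (395,175), the blue look-alike at (396,149), and the rack at (278,244). The side picture shows the bar at (252,271), with the whisk beside it. Next I'll write helpers and take rough positions.

```bash
cat > h.py <<'E'
from station import ctrl
import numpy as np, cv2
from scipy.spatial.transform import Rotation as R
def snap(n,name=None):
    im=ctrl.get_image(n)
    if name: cv2.imwrite(f"pics/{name}.png",im["pixels"][:,:,::-1])
    im["n"]=n; return im
def rays(im,uv):
    uv=np.atleast_2d(np.asarray(uv,float)); K=im["intrinsics"]
    x=(uv[:,0]-K[0,2])/K[0,0]; y=(uv[:,1]-K[1,2])/K[1,1]
    if im["n"]=="wrist":
        r=np.hypot(x,y)+1e-12; d=np.stack([np.sin(r)*x/r,np.sin(r)*y/r,np.cos(r)],1)
    else:
        d=np.stack([x,y,np.ones_like(x)],1); d/=np.linalg.norm(d,axis=1)[:,None]
    return d@R.from_rotvec(im["orientation"]).as_matrix().T
def plane(im,uv,z):
    d=rays(im,uv); e=np.array(im["eye"]); return e+d*((z-e[2])/d[:,2])[:,None]
def proj(im,P):
    P=np.atleast_2d(np.asarray(P,float)); c=(P-im["eye"])@R.from_rotvec(im["orientation"]).as_matrix(); K=im["intrinsics"]
    if im["n"]=="wrist":
        t=np.arctan2(np.hypot(c[:,0],c[:,1]),c[:,2]); r=np.hypot(c[:,0],c[:,1])+1e-12
        x,y=c[:,0]/r*t,c[:,1]/r*t
    else: x,y=c[:,0]/c[:,2],c[:,1]/c[:,2]
    return np.stack([x*K[0,0]+K[0,2],y*K[1,1]+K[1,2]],1)
def tri(pairs):
    A=np.zeros((3,3));b=np.zeros(3)
    for im,uv in pairs:
        d=rays(im,uv)[0]; M=np.eye(3)-np.outer(d,d); A+=M; b+=M@im["eye"]
    return np.linalg.solve(A,b)
def mask(im,lo,hi,minA=30):
    h=cv2.cvtColor(im["pixels"],cv2.COLOR_RGB2HSV); m=cv2.inRange(h,np.array(lo),np.array(hi))
    cs,_=cv2.findContours(m,cv2.RETR_EXTERNAL,cv2.CHAIN_APPROX_NONE)
    return m,[c for c in cs if cv2.contourArea(c)>minA]
E
python3 - <<'E'
from h import *
s=snap("scene"); d=snap("side")
np.set_printoptions(precision=3,suppress=True)
for n,im,pts in [("scene",s,{"b1":(316,201),"b2":(347,192),"b3":(335,225),"b4":(374,210),"b5":(395,175),"blue":(396,149),"rackA":(292,222),"rackB":(260,256),"garlic":(308,170),"jar":(338,148),"tape":(199,236),"salt":(155,300),"edge":(460,190),"pepper":(283,158),"jar2":(255,178),"bowl":(220,200)}),
  ("side",d,{"b?":(311,207),"b2?":(311,220),"b3":(335,211),"b4":(339,196),"bar":(252,271),"barcorn1":(226,268),"barcorn2":(240,260),"c3":(278,278),"c4":(262,285),"whiskh":(235,300),"whiskend":(180,285),"tape":(208,238),"salt":(186,275)})]:
    for k,p in pts.items(): print(n,k,plane(im,p,0.0)[0])
cv2.imwrite("pics/s_big.png",cv2.resize(s["pixels"][130:290,230:470,::-1],None,fx=3.3,fy=3.3,interpolation=cv2.INTER_CUBIC))
cv2.imwrite("pics/d_big.png",cv2.resize(d["pixels"][180:320,150:360,::-1],None,fx=3.8,fy=3.8,interpolation=cv2.INTER_CUBIC))
E
```

```text
scene b1 [ 0.529 -0.106  0.   ]
scene b2 [ 0.485 -0.21   0.   ]
scene b3 [ 0.421 -0.081  0.   ]
scene b4 [ 0.374 -0.218  0.   ]
scene b5 [ 0.421 -0.391  0.   ]
scene blue [ 0.497 -0.496  0.   ]
scene rackA [0.523 0.012 0.   ]
scene rackB [0.499 0.169 0.   ]
scene garlic [ 0.644 -0.184  0.   ]
scene jar [ 0.645 -0.342  0.   ]
scene tape [0.682 0.261 0.   ]
scene salt [0.593 0.478 0.   ]
scene edge [ 0.228 -0.5    0.   ]
scene pepper [ 0.746 -0.159  0.   ]
scene jar2 [ 0.743 -0.023  0.   ]
scene bowl [0.749 0.125 0.   ]
side b? [ 0.479 -0.208  0.   ]
side b2? [ 0.423 -0.088  0.   ]
side b3 [ 0.374 -0.221  0.   ]
side b4 [ 0.424 -0.388 -0.   ]
side bar [0.42  0.358 0.   ]
side barcorn1 [0.502 0.385 0.   ]
side barcorn2 [0.492 0.319 0.   ]
side c3 [0.328 0.351 0.   ]
side c4 [0.351 0.41  0.   ]
side whiskh [0.378 0.515 0.   ]
side whiskend [0.564 0.535 0.   ]
side tape [0.681 0.247 0.   ]
side salt [0.586 0.483 0.   ]
```

View pics/s_big.png

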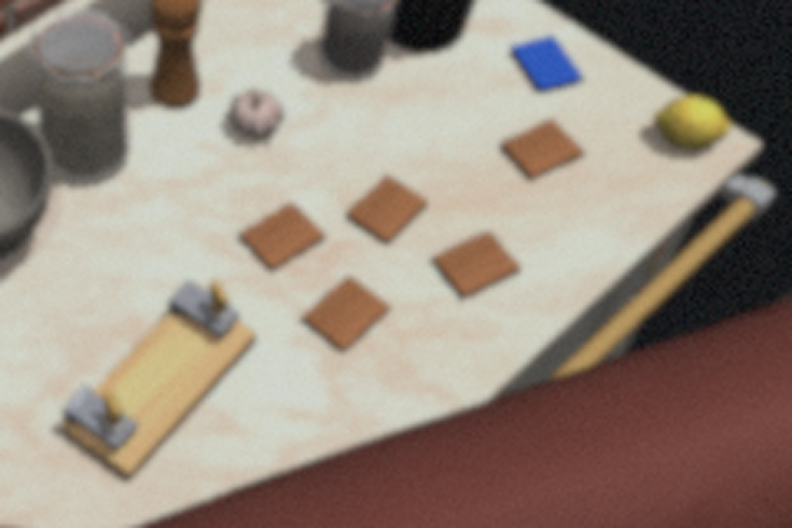

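View pics/d_big.png

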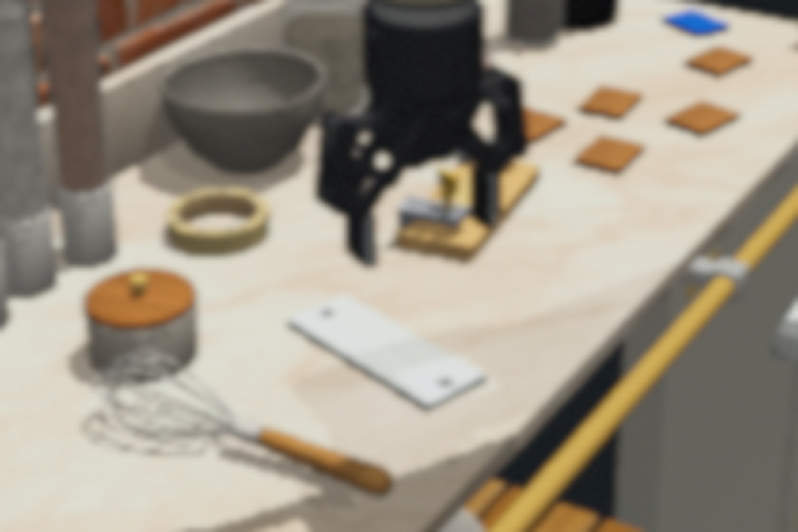

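```bash
cat >> h.py <<'E'
np.set_printoptions(precision=4,suppress=True)
def st():
    o=ctrl.get_obs(); M=R.from_rotvec(o["tool_rot"]).as_matrix(); p=o["tool_pos"]
    return o,p,M,np.arctan2(M[1,0],M[0,0])
def go(p_t,yaw_t=None):
    """units: rotate first (rx,ry,rz total in 0.1rad), then shift totals in 25mm along tool axes AFTER rotation"""
    o,p,M,y=st()
    if yaw_t is None: yaw_t=y
    dy=(yaw_t-y+np.pi/2)%np.pi-np.pi/2
    T=np.array([[np.cos(y+dy),np.sin(y+dy),0],[np.sin(y+dy),-np.cos(y+dy),0],[0,0,-1]])
    rv=R.from_matrix(M.T@T).as_rotvec()
    sh=T.T@(np.asarray(p_t)-p)
    print("t %.2f p"%o["t"],p,"yaw %.4f"%y,"open %.4f"%o["opening"],"q6 %.2f"%o["q"][5],"F",o["contact_force"])
    print("turn/0.1:",rv/0.1," then shift/25mm:",sh/0.025)
E
python3 - <<'E'
from h import *
go([0.40,0.36,0.23],np.radians(80))
E
```

```text
t 0.25 p [0.254  0.5707 0.2307] yaw 1.1520 open 0.0856 q6 -0.12 F [ 0.2271 -0.0949 -0.3882]
turn/0.1: [-0.0021  0.0093 -2.443 ]  then shift/25mm: [-7.287   7.2137  0.0279]
```

Call:
step_arm(increments="-0.6 0.6 0 0 0 0; -1 1 0 0 0 0; -1 1 0 0 0 0; -1 1 0 0 0 0; -1 1 0 0 0 0; -1 1 0 0 0 0;-0.9 0.9 0 0 0 0;-0.6 0.6 0 0 0 0;0 0 0 0 0 -0.8;0 0 0 0 0 -0.8;0 0 0 0 0 -0.8", fingers=1)

```text
t: 1.17
tool_pos: [0.3444, 0.336, 0.2313]
tool_rot: [2.408, 2.017, 0.0]
contact_force: [0.7, -0.4, -0.4]
opening: 0.0858
```

```bash
python3 - <<'E'
from h import *
s=snap("wrist","w1"); go([0.40,0.36,0.23],np.radians(80))
snap("scene","s1");snap("side","d1")
print(s["eye"],R.from_rotvec(s["orientation"]).as_matrix())
E
```

```text
t 1.22 p [0.3442 0.3362 0.2313] yaw 1.3975 open 0.0852 q6 -0.78 F [ 0.2204  0.6532 -0.2015]
turn/0.1: [ 0.0003 -0.0009  0.0126]  then shift/25mm: [1.3234 2.0315 0.0519]
[0.274  0.3481 0.3742] [[ 0.1752  0.9451  0.2757]
 [ 0.9845 -0.1689 -0.0467]
 [ 0.0024  0.2797 -0.9601]]
```

View pics/w1.png

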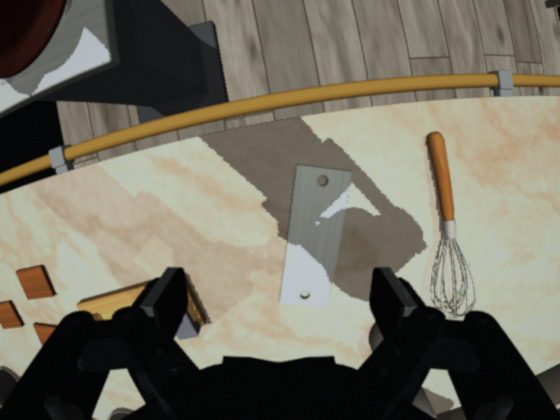

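View pics/s1.png

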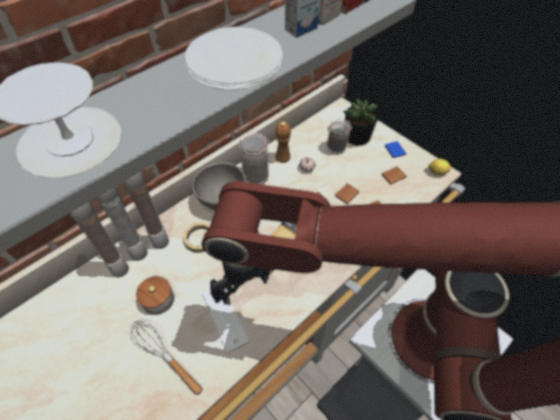

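The wrist view shows the bar's holes near (321,181) and (304,295), with its corners at (297,165), (351,172), (332,305) and (280,303).

```bash
cat >> h.py <<'E'
def darkc(im,uv,w=9,dark=True):
    "centroid of dark blob near uv"
    g=cv2.cvtColor(im["pixels"],cv2.COLOR_RGB2GRAY).astype(float); u,v=int(round(uv[0])),int(round(uv[1]))
    p=g[v-w:v+w+1,u-w:u+w+1]; bg=np.median(p); wt=np.clip((bg-p if dark else p-bg)-15,0,None)
    yy,xx=np.mgrid[v-w:v+w+1,u-w:u+w+1]; return np.array([(wt*xx).sum(),(wt*yy).sum()])/wt.sum()
E
python3 - <<'E'
from h import *
s=snap("wrist"); d=snap("side")
h1=darkc(s,(321,181)); h2=darkc(s,(304,295)); print(h1,h2)
P=plane(s,[h1,h2],0.008); print(P, np.linalg.norm(P[0]-P[1]), P.mean(0), np.degrees(np.arctan2(*(P[1]-P[0])[[1,0]])))
C=plane(s,[(297,165),(351,172),(332,305),(280,303)],0.008); print(C,C.mean(0))
print("side expects holes",proj(d,P))
cv2.imwrite("pics/d2.png",cv2.resize(d["pixels"][230:310,200:320,::-1],None,fx=6,fy=6,interpolation=cv2.INTER_CUBIC))
cv2.imwrite("pics/w2.png",cv2.resize(s["pixels"][150:320,250:380,::-1],None,fx=3.4,fy=3.4,interpolation=cv2.INTER_CUBIC))
E
```

```text
[323.2975 181.034 ] [304.895  296.6033]
[[0.3476 0.389  0.008 ]
 [0.4929 0.3449 0.008 ]] 0.15181715090459777 [0.4203 0.367  0.008 ] -16.86670503689118
[[0.3241 0.3622 0.008 ]
 [0.3426 0.4227 0.008 ]
 [0.5133 0.3785 0.008 ]
 [0.4965 0.3115 0.008 ]] [0.4191 0.3687 0.008 ]
side expects holes [[266.4145 279.7725]
 [235.2743 261.1632]]
```

View pics/d2.png

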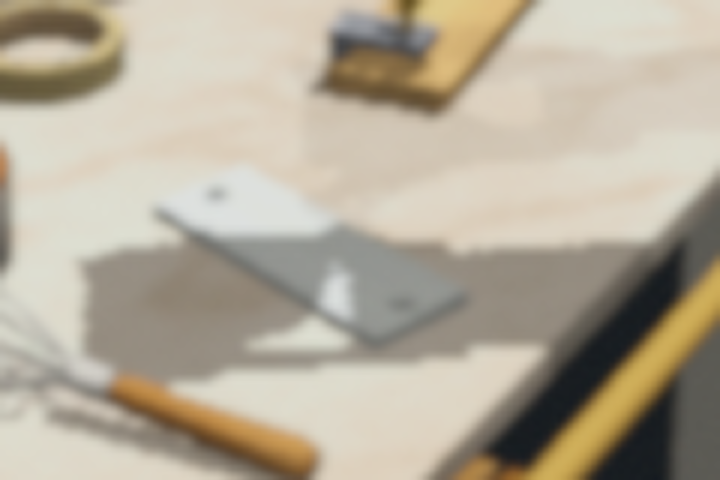

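View pics/w2.png

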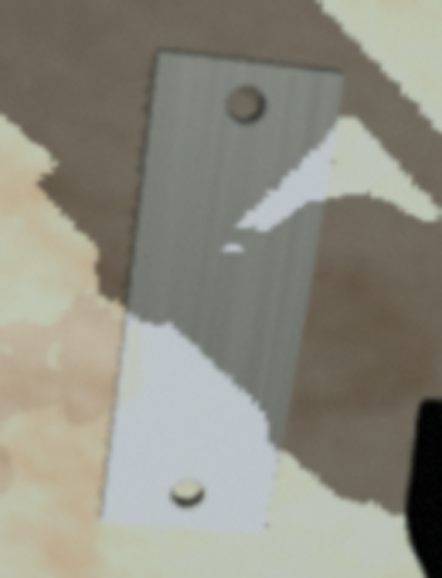

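```bash
python3 - <<'E'
from h import *
s=snap("wrist"); d=snap("side")
A=tri([(s,(322.1,180.6)),(d,(267.2,280.3))]);B=tri([(s,(305,294.7)),(d,(236.2,262.2))]);print(A,B)
P=plane(s,[(322.1,180.6),(305,294.7)],0.008);print(P,np.linalg.norm(P[0]-P[1]),P.mean(0),np.degrees(np.arctan2(*(P[1]-P[0])[[1,0]])))
go([*P.mean(0)[:2],0.06],np.radians(73.5))
E
```

```text
[0.3464 0.3877 0.006 ] [0.4901 0.3454 0.0059]
[[0.3468 0.3878 0.008 ]
 [0.49   0.3457 0.008 ]] 0.14927213418990556 [0.4184 0.3668 0.008 ] -16.388018817408305
t 1.52 p [0.344  0.3367 0.2313] yaw 1.3912 open 0.0853 q6 -0.77 F [0.1189 0.694  0.5459]
turn/0.1: [-0.0009  0.0011  1.0842]  then shift/25mm: [1.9972 2.5111 6.8502]
```

Call:
step_arm(increments="0 0 0 0 0 0.55;0 0 0 0 0 0.53;0.6 0.8 0.8 0 0 0;0.7 0.8 1 0 0 0;0.7 0.9 1 0 0 0;0 0 1 0 0 0;0 0 1 0 0 0;0 0 1 0 0 0;0 0 1 0 0 0;0 0 0 0 0 0;0 0 0 0 0 0")

```text
t: 2.43
tool_pos: [0.4171, 0.3663, 0.0598]
tool_rot: [-2.516, -1.881, 0.006]
contact_force: [0.5, 0.9, 0.2]
opening: 0.0851
```

```bash
python3 - <<'E'
from h import *
s=snap("wrist","w3"); 
go([0.4184,0.3668,0.0],np.radians(73.6))
E
```

```text
t 2.48 p [0.4184 0.3672 0.0619] yaw 1.2839 open 0.0854 q6 -0.70 F [-0.8912  0.1483  1.0133]
turn/0.1: [ 0.0009 -0.0007 -0.0069]  then shift/25mm: [-0.0136  0.0044  2.4743]
```

View pics/w3.png

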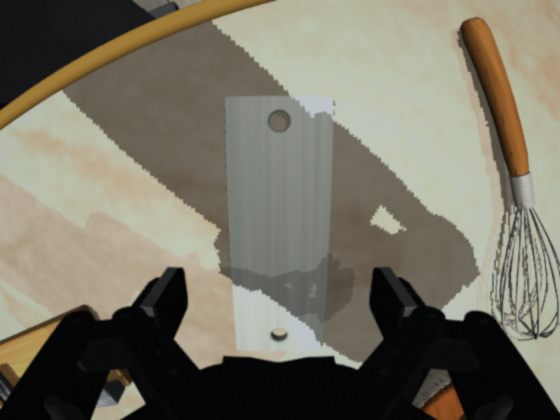

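```bash
python3 - <<'E'
from h import *
s=snap("wrist"); 
P=plane(s,[(279,121),(279,333.5)],0.008);print(P,np.linalg.norm(P[0]-P[1]),P.mean(0),np.degrees(np.arctan2(*(P[1]-P[0])[[1,0]])))
go([*P.mean(0)[:2],0.0],np.radians(73.6))
E
```

```text
[[0.3487 0.3882 0.008 ]
 [0.4925 0.3459 0.008 ]] 0.14985305273106952 [0.4206 0.3671 0.008 ] -16.393163126912167
t 2.53 p [0.4192 0.3677 0.0631] yaw 1.2839 open 0.0852 q6 -0.70 F [-0.0306  0.2038  1.3631]
turn/0.1: [ 0.0169 -0.0201 -0.0068]  then shift/25mm: [-0.007   0.0589  2.5245]
```

Call:
step_arm(increments="0 0.05 0.6 0 0 0;0 0 0.7 0 0 0;0 0 0.6 0 0 0;0 0 0.4 0 0 0;0 0 0.2 0 0 0;0 0 0 0 0 0;0 0 0 0 0 0")

```text
t: 3.12
tool_pos: [0.4201, 0.3671, -0.0001]
tool_rot: [2.516, 1.881, 0.003]
contact_force: [-0.6, -0.1, 0.8]
opening: 0.0856
```

Call:
step_arm(increments="0 0 0 0 0 0;0 0 0 0 0 0;0 0 0 0 0 0;0 0 0 0 0 0;0 0 0 0 0 0;0 0 0 0 0 0", fingers=-1, newtons=40)

```text
t: 3.62
tool_pos: [0.4204, 0.3672, 0.0007]
tool_rot: [2.516, 1.881, 0.003]
contact_force: [-1.6, -1.6, 5.4]
opening: 0.0613
```

```bash
python3 - <<'E'
from h import *
s=snap("wrist","w4"); 
go([0.4206,0.3671,0.0],np.radians(73.6))
E
```

```text
t 3.67 p [0.4204 0.3672 0.0007] yaw 1.2841 open 0.0610 q6 -0.70 F [-1.3487 -0.7447  5.7818]
turn/0.1: [ 0.0141 -0.015  -0.0047]  then shift/25mm: [-0.0005  0.0086  0.0289]
```

View pics/w4.png

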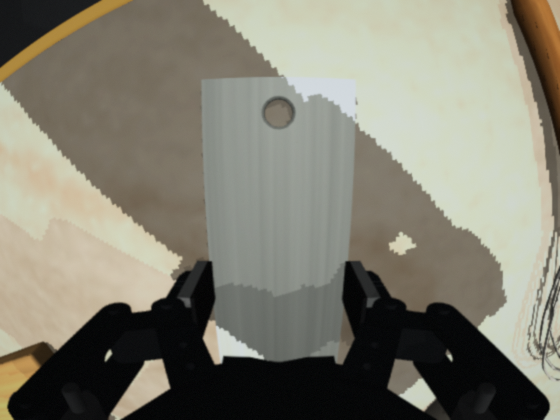

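Call:
step_arm(increments="0 0 -0.2 0 0 0;0 0 -0.3 0 0 0;0 0 -0.3 0 0 0;0 0 -0.2 0 0 0;0 0 0 0 0 0;0 0 0 0 0 0", newtons=60)

```text
t: 4.17
tool_pos: [0.4197, 0.3667, 0.0243]
tool_rot: [2.516, 1.881, 0.002]
contact_force: [-0.9, 0.5, -2.1]
opening: 0.0599
```

```bash
python3 - <<'E'
from h import *
s=snap("wrist","w5"); d=snap("side")
cv2.imwrite("pics/d5.png",cv2.resize(d["pixels"][200:310,190:310,::-1],None,fx=5,fy=5,interpolation=cv2.INTER_CUBIC))
go([0.4206,0.3671,0.0],np.radians(73.6))
E
```

```text
t 4.27 p [0.4192 0.3664 0.0235] yaw 1.2840 open 0.0598 q6 -0.70 F [ 0.3924  0.558  -2.2128]
turn/0.1: [-0.0035  0.0048 -0.0053]  then shift/25mm: [0.0444 0.0474 0.9399]
```

View pics/w5.png

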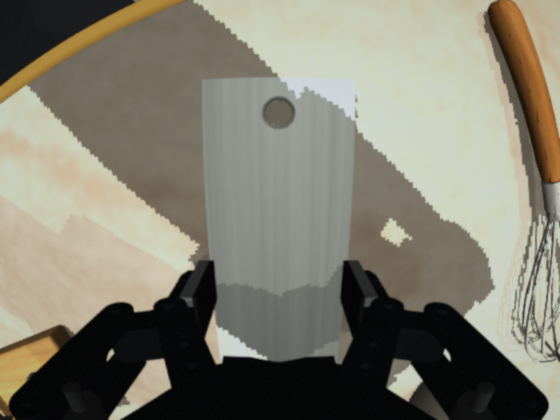

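View pics/d5.png

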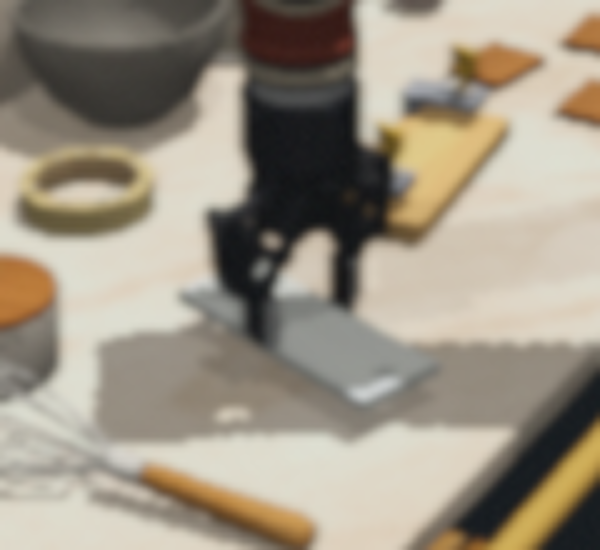

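Call:
step_arm(increments="0 0 -0.6 0 0 0;0 0 -1 0 0 0;0 0 -1 0 0 0;0 0 -1 0 0 0;0 0 -1 0 0 0;0 0 -0.5 0 0 0;0 0 0 0 0 0.5;0 0 0 0 0 0.8;0 0 0 0 0 1;0 0 0 0 0 1;0 0 0 0 0 1;0 0 0 0 0 1")

```text
t: 5.27
tool_pos: [0.4189, 0.3662, 0.1499]
tool_rot: [2.923, 1.149, -0.003]
contact_force: [-0.1, 0.4, -1.7]
opening: 0.0599
```

Call:
step_arm(increments="0 0 0 0 0 1;0 0 0 0 0 1;0 0 0 0 0 1;0 0 0 0 0 1;0 0 0 0 0 1;0 0 0 0 0 1;0 0 0 0 0 0;0 0 0 0 0 0")

```text
t: 5.93
tool_pos: [0.419, 0.3663, 0.1503]
tool_rot: [3.131, 0.246, -0.002]
contact_force: [-0.4, 0.3, -3.0]
opening: 0.0602
```

```bash
python3 - <<'E'
from h import *
go([0.397,0.071,0.15],np.radians(9))
E
```

```text
t 5.93 p [0.419  0.3663 0.1503] yaw 0.1565 open 0.0602 q6 0.43 F [-0.4421  0.3157 -2.9738]
turn/0.1: [ 0.0067  0.0147 -0.0059]  then shift/25mm: [-2.7165 11.5279  0.0115]
```

Call:
step_arm(increments="-0.2 0.7 0 0 0 0;-0.25 1 0 0 0 0;-0.25 1 0 0 0 0;-0.25 1 0 0 0 0;-0.25 1 0 0 0 0;-0.25 1 0 0 0 0;-0.25 1 0 0 0 0;-0.25 1 0 0 0 0;-0.25 1 0 0 0 0;-0.25 1 0 0 0 0;-0.26 1 0 0 0 0;0 0.8 0 0 0 0")

```text
t: 6.93
tool_pos: [0.3956, 0.0706, 0.1508]
tool_rot: [3.132, 0.245, -0.001]
contact_force: [0.9, -0.2, -1.9]
opening: 0.0599
```

Call:
step_arm(increments="0 0 0 0 0 0;0 0 0 0 0 0;0 0 0 0 0 0")

```text
t: 7.18
tool_pos: [0.3965, 0.0724, 0.1511]
tool_rot: [-3.132, -0.243, 0.0]
contact_force: [0.6, 1.1, -1.5]
opening: 0.06
```

```bash
python3 - <<'E'
from h import *
s=snap("wrist","w6"); d=snap("side","d6"); c=snap("scene","s6")
go([0.397,0.071,0.15],np.radians(9))
cv2.imwrite("pics/s6b.png",cv2.resize(c["pixels"][130:290,200:440,::-1],None,fx=3.3,fy=3.3,interpolation=cv2.INTER_CUBIC))
cv2.imwrite("pics/d6b.png",cv2.resize(d["pixels"][170:300,190:360,::-1],None,fx=4.5,fy=4.5,interpolation=cv2.INTER_CUBIC))
E
```

```text
t 7.33 p [0.3965 0.0728 0.1512] yaw 0.1560 open 0.0601 q6 -0.16 F [ 0.5937  1.2283 -1.693 ]
turn/0.1: [-0.0026  0.0034 -0.0109]  then shift/25mm: [0.0101 0.0763 0.047 ]
```

View pics/w6.png

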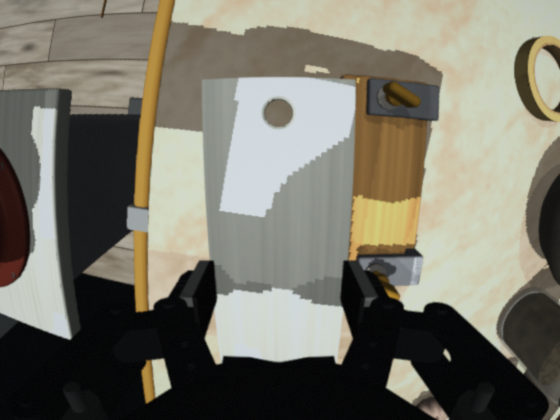

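View pics/s6b.png

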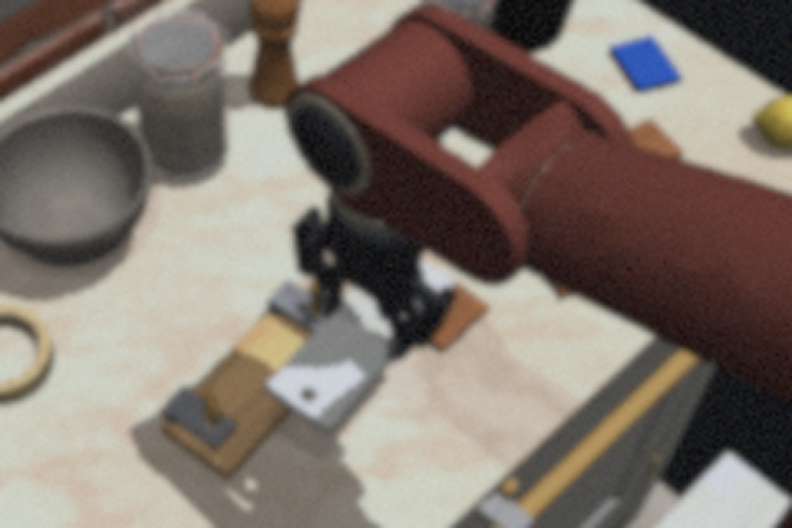

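View pics/d6b.png

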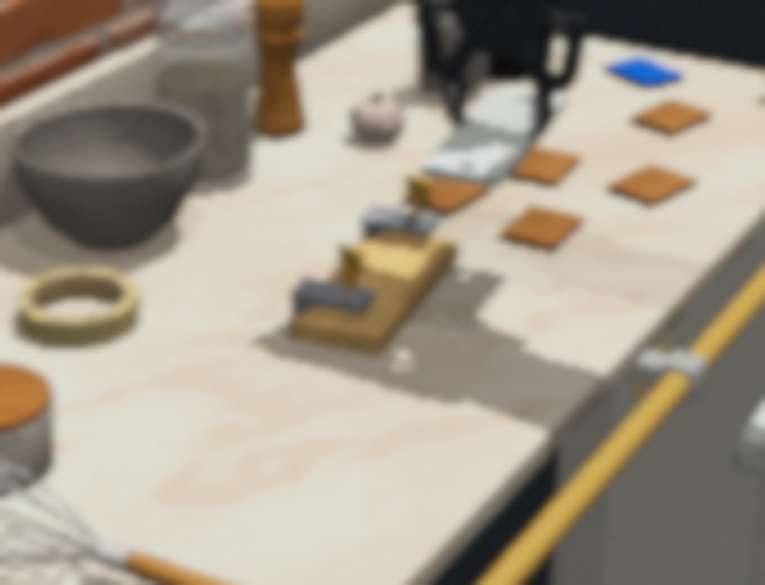

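```bash
python3 - <<'E'
from h import *
s=snap("wrist")
cv2.imwrite("pics/w7a.png",cv2.resize(s["pixels"][65:135,335:445,::-1],None,fx=7,fy=7,interpolation=cv2.INTER_CUBIC))
cv2.imwrite("pics/w7b.png",cv2.resize(s["pixels"][240:310,335:445,::-1],None,fx=7,fy=7,interpolation=cv2.INTER_CUBIC))
E
```

```text
(no output)
```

View pics/w7a.png

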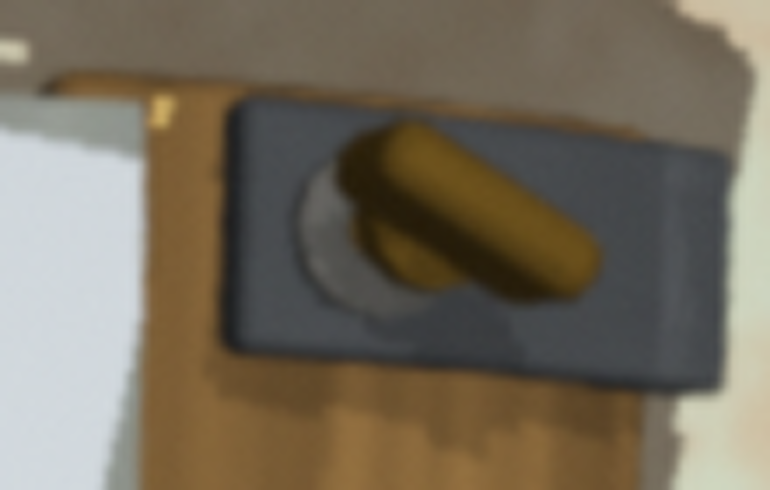

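View pics/w7b.png

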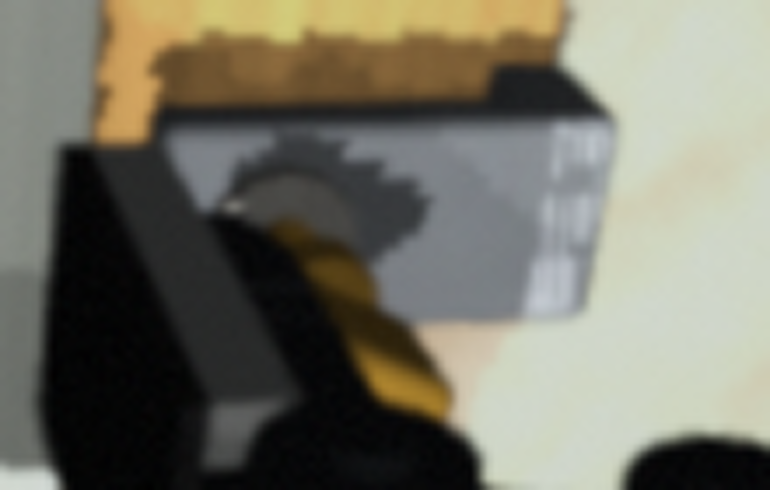

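```bash
python3 - <<'E'
from h import *
s=snap("wrist"); o,p,M,y=st()
L=plane(s,[(368.9,79.3),(368.1,115.3),(437.6,120.4),(439,87.1),(390,98.6)],0.042)
Rr=plane(s,[(358.6,257.9),(422.4,257.9),(418.6,284.6),(377.6,273.1)],0.042)
print(L,"\n",Rr)
H=plane(s,[(278,112.5)],p[2]+0.0073); print("hole tool",(H-p)@M)
def dd(a,b): v=b-a; return np.linalg.norm(v),np.degrees(np.arctan2(v[1],v[0]))
for a,b in [(0,1),(1,2),(0,3),(3,2)]: print(a,b,dd(L[a],L[b]))
print(dd(Rr[0],Rr[1]),dd(Rr[1],Rr[2]))
for nm,a,b in [("innerback",Rr[1],L[2]),("innerfront",Rr[0],L[1]),("collar",Rr[3],L[4]),("outerback",Rr[2],L[3])]: print(nm,dd(a,b),(a+b)/2)
E
```

```text
[[0.4491 0.1909 0.042 ]
 [0.4533 0.1623 0.042 ]
 [0.5142 0.1723 0.042 ]
 [0.5105 0.2004 0.042 ]
 [0.4689 0.1795 0.042 ]] 
 [[0.4708 0.0439 0.042 ]
 [0.5318 0.0515 0.042 ]
 [0.5371 0.0245 0.042 ]
 [0.4921 0.0317 0.042 ]]
hole tool [[-0.0004 -0.0757 -0.0073]]
0 1 (np.float64(0.02890304330022367), np.float64(-81.76621477529281))
1 2 (np.float64(0.061777206733907006), np.float64(9.345017131142669))
0 3 (np.float64(0.06210559941821476), np.float64(8.823189662247822))
3 2 (np.float64(0.028345842865208557), np.float64(-82.44685705230066))
(np.float64(0.06145979947101488), np.float64(7.106035377869093)) (np.float64(0.027488391448877963), np.float64(-79.01639673013246))
innerback (np.float64(0.12208818487992598), np.float64(98.29027989389859)) [0.523  0.1119 0.042 ]
innerfront (np.float64(0.11968122283027927), np.float64(98.4435081583344)) [0.462  0.1031 0.042 ]
collar (np.float64(0.14963690967389848), np.float64(98.94438332600997)) [0.4805 0.1056 0.042 ]
outerback (np.float64(0.1778921238441124), np.float64(98.58885361415176)) [0.5238 0.1124 0.042 ]
```

```bash
cat >> h.py <<'E'
RO=np.array([0.4775,0.1052]); RY=np.radians(8.5)
def rk(x,y,z): c,s=np.cos(RY),np.sin(RY); return [RO[0]+c*x-s*y,RO[1]+s*x+c*y,z]
def inrk(P):
    c,s=np.cos(RY),np.sin(RY); d=np.asarray(P)[...,:2]-RO
    return np.stack([d[...,0]*c+d[...,1]*s,-d[...,0]*s+d[...,1]*c],-1)
E
python3 - <<'E'
from h import *
go(rk(-0.085,-0.0005,0.040),RY)
E
```

```text
t 7.43 p [0.3965 0.0727 0.1512] yaw 0.1558 open 0.0600 q6 -0.16 F [-0.7613 -0.3427 -1.8289]
turn/0.1: [-0.0014  0.0025  0.0742]  then shift/25mm: [-0.0031 -0.7849  4.4485]
```

Call:
step_arm(increments="0 -0.4 0.3 0 0 0.07;0 -0.38 0.7 0 0 0;0 0 1 0 0 0;0 0 1 0 0 0;0 0 0.8 0 0 0;0 0 0.5 0 0 0;0 0 0.15 0 0 0;0 0 0 0 0 0;0 0 0 0 0 0;0 0 0 0 0 0")

```text
t: 8.27
tool_pos: [0.3948, 0.0915, 0.0414]
tool_rot: [3.133, 0.231, 0.004]
contact_force: [-0.3, 0.6, -2.0]
opening: 0.0596
```

```bash
python3 - <<'E'
from h import *
s=snap("wrist","w8"); d=snap("side","d8")
go(rk(-0.085,-0.0005,0.0217),RY)
cv2.imwrite("pics/d8b.png",cv2.resize(d["pixels"][190:290,230:330,::-1],None,fx=6,fy=6,interpolation=cv2.INTER_CUBIC))
E
```

```text
t 8.37 p [0.3948 0.0914 0.0414] yaw 0.1471 open 0.0595 q6 -0.10 F [ 0.113   0.6036 -1.3267]
turn/0.1: [ 0.0027 -0.0266 -0.0122]  then shift/25mm: [-0.0464 -0.0351  0.789 ]
```

View pics/w8.png

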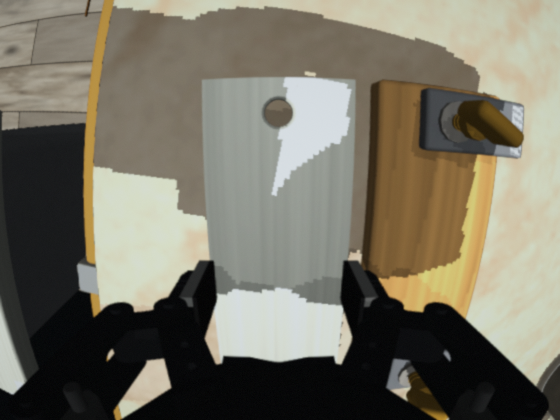

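View pics/d8b.png

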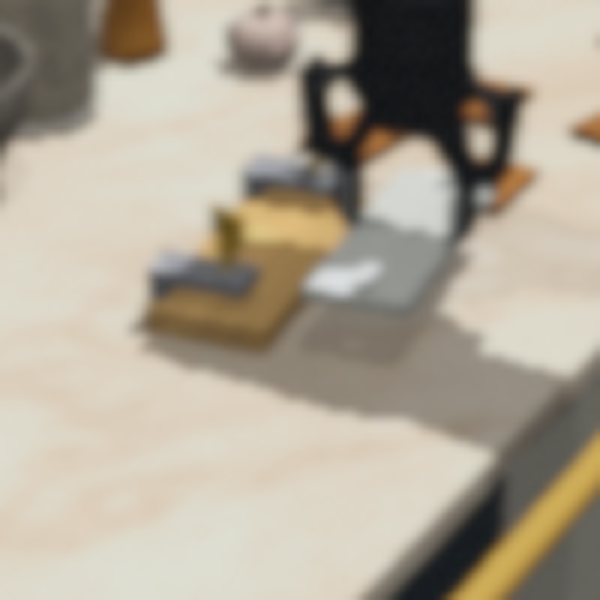

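```bash
python3 - <<'E'
from h import *
s=snap("wrist")
cv2.imwrite("pics/w9a.png",cv2.resize(s["pixels"][70:170,365:535,::-1],None,fx=4.7,fy=4.7,interpolation=cv2.INTER_CUBIC))
E
```

```text
(no output)
```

View pics/w9a.png

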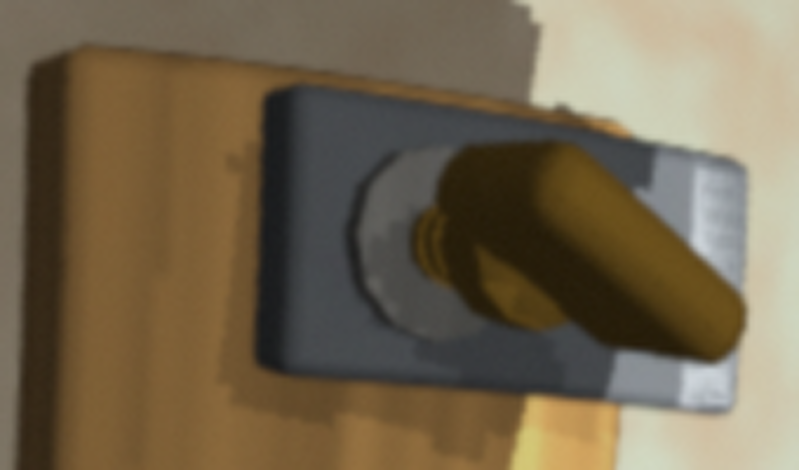

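```bash
python3 - <<'E'
from h import *
s=snap("wrist"); o,p,M,y=st()
L=plane(s,[(426.7,88.7),(425.6,149.8),(523.5,104),(520.7,157.2),(461,121.8)],0.042)
B=plane(s,[(381,80.2)],0.020)
print(inrk(L),inrk(B))
H=plane(s,[(278,112)],p[2]+0.0073); print("hole",inrk(H),"tool",(H-p)@M, "tcp rack",inrk(p), "yaw",np.degrees(y))
E
```

```text
[[-0.0159  0.089 ]
 [-0.0154  0.0602]
 [ 0.046   0.0897]
 [ 0.0462  0.0608]
 [ 0.0037  0.0751]] [[-0.0316  0.094 ]]
hole [[-0.0843  0.0745]] tool [[-0.0002 -0.0759 -0.0073]] tcp rack [-0.0842 -0.0014] yaw 8.424368533984431
```

Call:
step_arm(increments="0 -0.02 0.3 0 0 0;0 0 0.3 0 0 0;0 0 0.18 0 0 0;0 0 0 0 0 0;0 0 0 0 0 0;0 0 0 0 0 0;0 0 0 0 0 0")

```text
t: 9.05
tool_pos: [0.3938, 0.0918, 0.0208]
tool_rot: [3.133, 0.231, 0.001]
contact_force: [0.7, -0.9, -1.9]
opening: 0.0598
```

```bash
python3 - <<'E'
from h import *
go(rk(0.0,-0.0009,0.0217),RY); o,p,M,y=st(); print(inrk(p))
E
```

```text
t 9.05 p [0.3938 0.0918 0.0208] yaw 0.1470 open 0.0598 q6 -0.10 F [ 0.6509 -0.8567 -1.8512]
turn/0.1: [ 0.0004 -0.0037 -0.0138]  then shift/25mm: [ 3.3893  0.0017 -0.0377]
[-0.0847 -0.0009]
```

Call:
step_arm(increments="0.3 0 -0.05 0 0 0;0.4 0 0 0 0 0;0.1 0 0 0 0 0;0 0 0 0 0 0;0 0 0 0 0 0;0 0 0 0 0 0")

```text
t: 9.55
tool_pos: [0.413, 0.0948, 0.0216]
tool_rot: [-3.133, -0.231, 0.001]
contact_force: [0.6, -1.3, -1.8]
opening: 0.0596
```

Call:
step_arm(increments="0.2 0 0 0 0 0;0.2 0 0 0 0 0;0.2 0 0 0 0 0;0.2 0 0 0 0 0;0.1 0 0 0 0 0;0 0 0 0 0 0;0 0 0 0 0 0")

```text
t: 10.13
tool_pos: [0.4357, 0.0981, 0.0217]
tool_rot: [-3.133, -0.231, 0.001]
contact_force: [-0.2, 0.2, -2.5]
opening: 0.06
```

```bash
python3 - <<'E'
from h import *
s=snap("wrist","w10"); d=snap("side")
go(rk(0.0,-0.0009,0.0217),RY); o,p,M,y=st(); print(inrk(p))
cv2.imwrite("pics/d10b.png",cv2.resize(d["pixels"][200:270,240:320,::-1],None,fx=8,fy=8,interpolation=cv2.INTER_CUBIC))
E
```

```text
t 10.23 p [0.4354 0.098  0.0216] yaw 0.1470 open 0.0599 q6 -0.09 F [-0.4486  0.7632 -1.8867]
turn/0.1: [ 0.0001  0.0047 -0.0136]  then shift/25mm: [ 1.7088  0.0013 -0.0026]
[-0.0427 -0.0009]
```

View pics/w10.png

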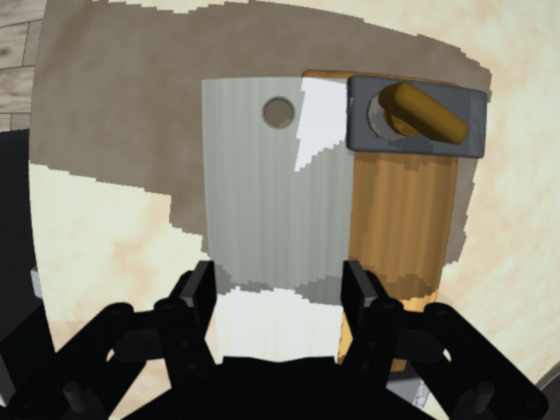

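View pics/d10b.png

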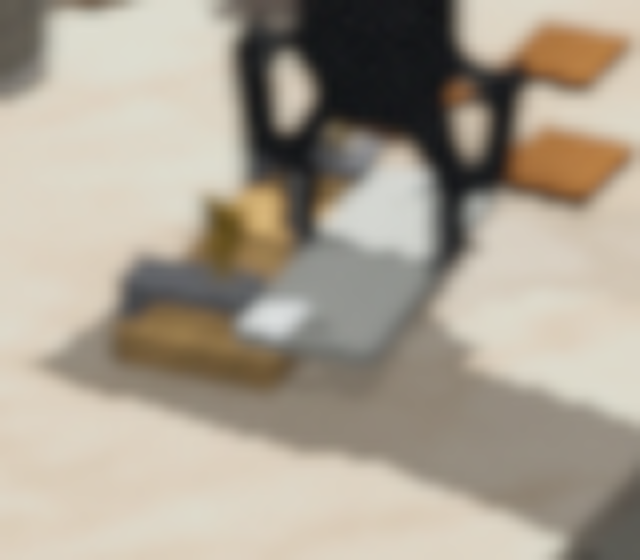

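Call:
step_arm(increments="0.2 0 0 0 0 0;0.2 0 0 0 0 0;0.2 0 0 0 0 0;0.2 0 0 0 0 0;0.2 0 0 0 0 0;0.2 0 0 0 0 0;0 0 0 0 0 0;0 0 0 0 0 0")

```text
t: 10.9
tool_pos: [0.4655, 0.1025, 0.0218]
tool_rot: [3.133, 0.231, -0.0]
contact_force: [0.1, 0.2, -1.4]
opening: 0.0602
```

Call:
step_arm(increments="0.15 0 0 0 0 0;0.15 0 0 0 0 0;0.1 0 0 0 0 0;0.1 0 0 0 0 0;0 0 0 0 0 0;0 0 0 0 0 0")

```text
t: 11.4
tool_pos: [0.4778, 0.1043, 0.0218]
tool_rot: [3.133, 0.231, -0.0]
contact_force: [-0.9, -0.0, -2.4]
opening: 0.0596
```

```bash
python3 - <<'E'
from h import *
s=snap("wrist","w11")
go(rk(0.0,-0.0009,0.0217),RY); o,p,M,y=st(); print(inrk(p))
E
```

```text
t 11.45 p [0.4776 0.1043 0.0218] yaw 0.1471 open 0.0598 q6 -0.08 F [ 0.0074 -1.2833 -1.4166]
turn/0.1: [-0.0004  0.0022 -0.0129]  then shift/25mm: [0.0015 0.     0.0021]
[-0.     -0.0009]
```

View pics/w11.png

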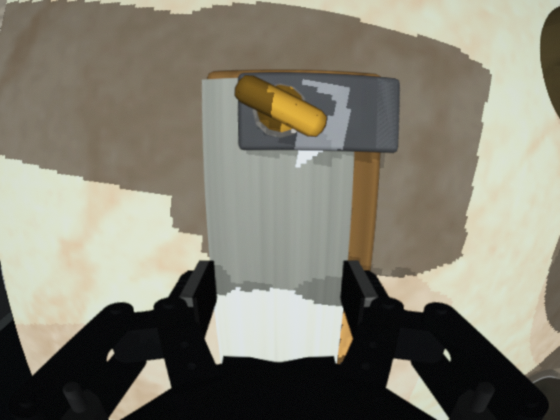

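```bash
python3 - <<'E'
from h import *
s=snap("wrist")
cv2.imwrite("pics/w12.png",cv2.resize(s["pixels"][60:165,190:410,::-1],None,fx=3.6,fy=3.6,interpolation=cv2.INTER_CUBIC))
print(inrk(plane(s,[(202.5,79),(207,240),(354,240)],0.029)), inrk(plane(s,[(239,74),(239,149),(399,80),(398,151)],0.042)),inrk(plane(s,[(208,71.5)],0.02)))
E
```

```text
[[-0.0317  0.0899]
 [-0.0325  0.0192]
 [ 0.034   0.0191]] [[-0.0148  0.0892]
 [-0.0151  0.0606]
 [ 0.0465  0.089 ]
 [ 0.0468  0.0608]] [[-0.0313  0.0945]]
```

View pics/w12.png

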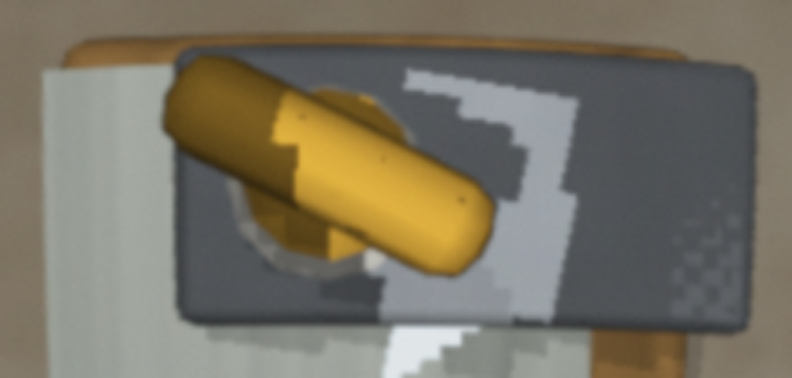

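Call:
step_arm(increments="0 0 0.03 0 0 0;0 0 0.03 0 0 0;0 0 0 0 0 0;0 0 0 0 0 0")

```text
t: 11.83
tool_pos: [0.4777, 0.1043, 0.0212]
tool_rot: [3.133, 0.231, -0.001]
contact_force: [-3.4, -0.3, 5.2]
opening: 0.0598
```

Call:
step_arm(increments="0 0 0 0 0 0;0 0 0 0 0 0;0 0 0 0 0 0;0 0 0 0 0 0;0 0 0 0 0 0;0 0 0 0 0 0", fingers=1)

```text
t: 12.33
tool_pos: [0.4777, 0.1043, 0.0203]
tool_rot: [-3.133, -0.231, -0.0]
contact_force: [-0.1, 0.4, -0.4]
opening: 0.0855
```

Call:
step_arm(increments="0 0 -0.3 0 0 0;0 0 -0.7 0 0 0;0 0 -1 0 0 0;0 0 -1 0 0 0;0 0 -1 0 0 0;0 0 -1 0 0 0;0 0 -0.6 0 0 0;0 0 0 0 0 0;0 0 0 0 0 0")

```text
t: 13.08
tool_pos: [0.4783, 0.1043, 0.1614]
tool_rot: [3.133, 0.231, 0.004]
contact_force: [-0.4, 0.4, 0.3]
opening: 0.0852
```

```bash
python3 - <<'E'
from h import *
s=snap("wrist","w13"); d=snap("side")
go(rk(0.0,0.075,0.16),RY); o,p,M,y=st(); print(inrk(p))
cv2.imwrite("pics/d13b.png",cv2.resize(d["pixels"][200:270,240:320,::-1],None,fx=8,fy=8,interpolation=cv2.INTER_CUBIC))
E
```

```text
t 13.18 p [0.4767 0.1042 0.1588] yaw 0.1470 open 0.0852 q6 -0.08 F [-0.3066  0.4037  0.0694]
turn/0.1: [-0.002   0.0242 -0.0139]  then shift/25mm: [ 0.0372 -3.0342 -0.0471]
[-0.0009 -0.0009]
```

View pics/w13.png

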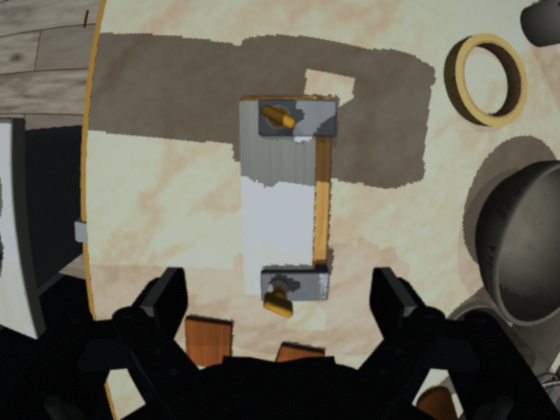

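View pics/d13b.png

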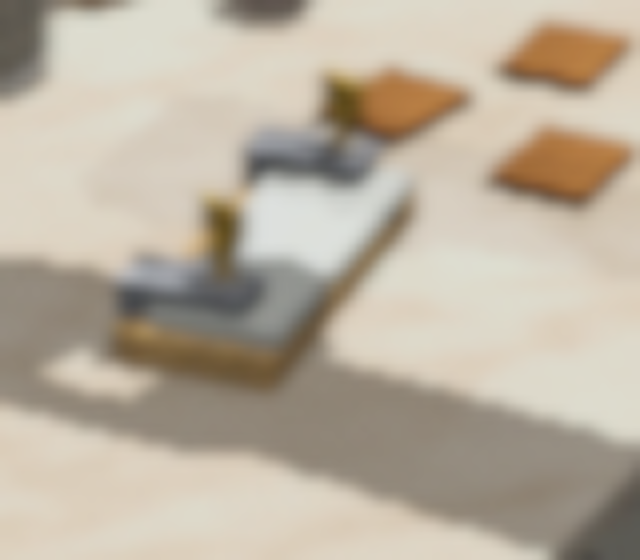

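```bash
python3 - <<'E'
from h import *
s=snap("wrist")
a=cv2.resize(s["pixels"][90:145,235:345,::-1],None,fx=7,fy=7,interpolation=cv2.INTER_CUBIC)
cv2.imwrite("pics/w14a.png",a)
cv2.imwrite("pics/w14b.png",cv2.resize(s["pixels"][260:325,235:345,::-1],None,fx=7,fy=7,interpolation=cv2.INTER_CUBIC))
E
```

```text
(no output)
```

View pics/w14a.png

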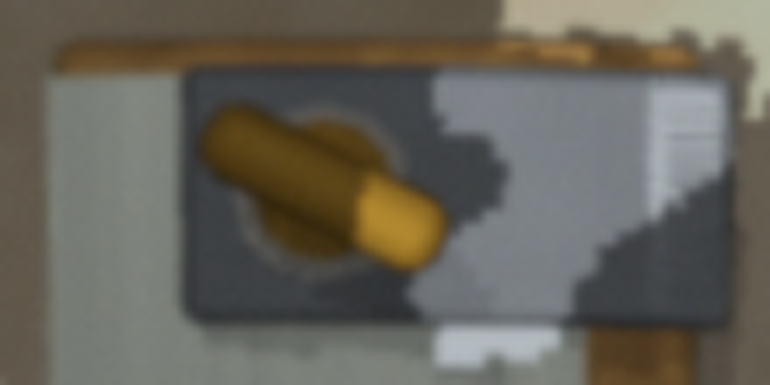

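View pics/w14b.png

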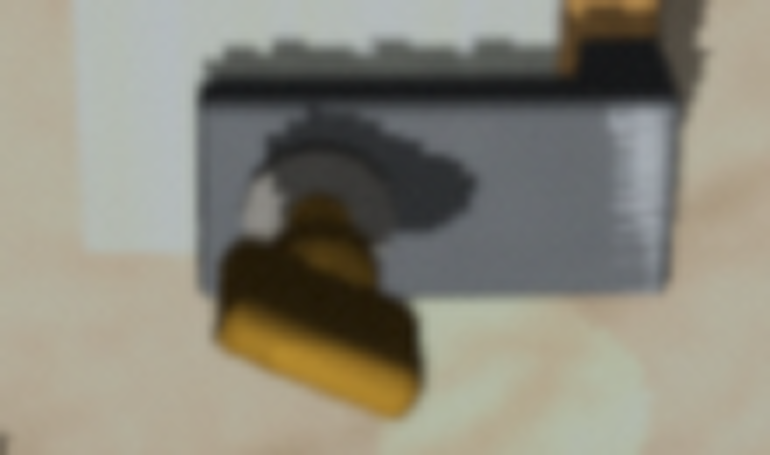

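```bash
python3 - <<'E'
from h import *
s=snap("wrist"); d=snap("side")
L=plane(s,[(235+238/7,90+128/7),(235+408/7,90+238/7)],0.081)
Q=plane(s,[(235+228/7,260+325/7),(235+403/7,260+395/7)],0.081)
for A in (L,Q):
    v=A[1]-A[0]; print(A,np.linalg.norm(v),"heading",np.degrees(np.arctan2(v[1],v[0])),"ctr",A.mean(0),inrk(A.mean(0)), "proj side",proj(d,A.mean(0)))
cv2.imwrite("pics/d14.png",cv2.resize(d["pixels"][195:245,245:305,::-1],None,fx=12,fy=12,interpolation=cv2.INTER_CUBIC))
E
```

```text
[[0.4579 0.1838 0.081 ]
 [0.4755 0.1757 0.081 ]] 0.019397391364897536 heading -24.812594722881368 ctr [0.4667 0.1798 0.081 ] [0.0004 0.0753] proj side [[267.7261 224.2301]]
[[0.4776 0.0359 0.081 ]
 [0.4987 0.0293 0.081 ]] 0.022158580374331122 heading -17.347692163733644 ctr [0.4881 0.0326 0.081 ] [-0.0002 -0.0734] proj side [[282.6025 208.5217]]
```

View pics/d14.png

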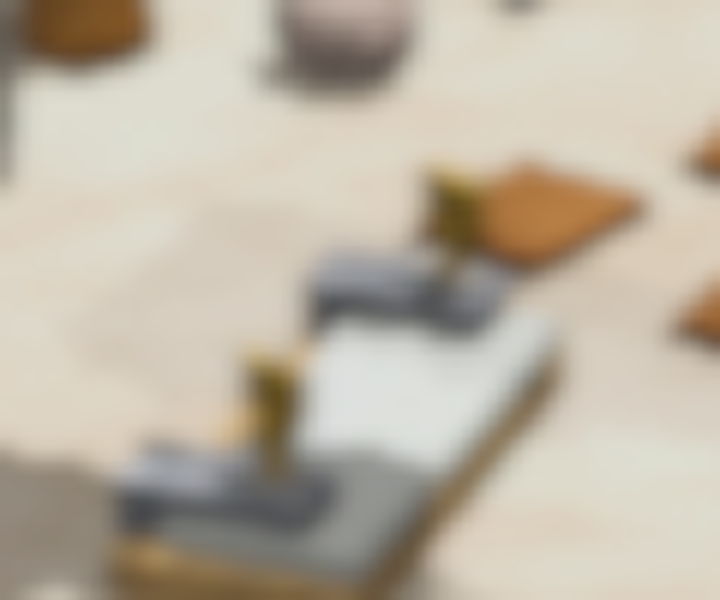

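```bash
python3 - <<'E'
from h import *
go([0.4666,0.1796,0.11],np.radians(65.2))
E
```

```text
t 13.33 p [0.4766 0.1042 0.1584] yaw 0.1470 open 0.0855 q6 -0.08 F [-0.0728  0.0486 -0.288 ]
turn/0.1: [-0.0185  0.0288 -9.9098]  then shift/25mm: [ 2.5705 -1.6274  1.9376]
```

Call:
step_arm(increments="0 -1 0 0 0 -0.5;0 0 0 0 0 -1;0 0 0 0 0 -1;0 0 0 0 0 -1;0 0 0 0 0 -1;0 0 0 0 0 -1;0 0 0 0 0 -1;0 0 0 0 0 -1;0 0 0 0 0 -1;0 0 0 0 0 -1;0 0 0 0 0 -0.4;0 0 0 0 0 0", fingers=0)

```text
t: 14.33
tool_pos: [0.4734, 0.1289, 0.1591]
tool_rot: [-2.646, -1.692, 0.003]
contact_force: [-0.4, 0.5, -0.3]
opening: 0.043
```

```bash
python3 - <<'E'
from h import *
go([0.4666,0.1796,0.11],np.radians(65.2))
E
```

```text
t 14.33 p [0.4734 0.1289 0.1591] yaw 1.1375 open 0.0430 q6 -1.02 F [-0.385  0.493 -0.297]
turn/0.1: [-0.0184  0.0114 -0.0044]  then shift/25mm: [ 1.7262 -1.0966  1.9637]
```

Call:
step_arm(increments="0.5 -0.3 0.3 0 0 0;0.7 -0.5 0.5 0 0 0;0.5 -0.3 0.6 0 0 0;0 0 0.5 0 0 0;0 0 0 0 0 0;0 0 0 0 0 0")

```text
t: 14.83
tool_pos: [0.466, 0.1786, 0.1115]
tool_rot: [-2.647, -1.69, 0.005]
contact_force: [0.4, 0.5, 0.7]
opening: 0.0427
```

```bash
python3 - <<'E'
from h import *
snap("wrist","w15"); go([0.4666,0.1796,0.062],np.radians(65.2))
E
```

```text
t 14.88 p [0.4669 0.1786 0.1126] yaw 1.1362 open 0.0427 q6 -0.92 F [-0.0921  0.2448 -0.2872]
turn/0.1: [-0.0037  0.0071 -0.018 ]  then shift/25mm: [ 0.0323 -0.0286  2.0257]
```

View pics/w15.png

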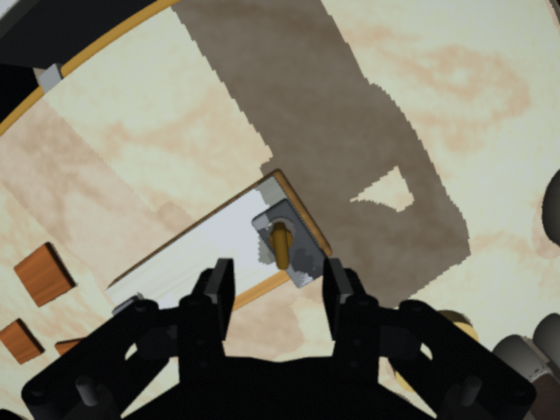

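Call:
step_arm(increments="0.03 -0.03 0.3 0 0 0;0 0 0.6 0 0 0;0 0 0.6 0 0 0;0 0 0.4 0 0 0;0 0 0.1 0 0 0;0 0 0 0 0 0;0 0 0 0 0 0")

```text
t: 15.47
tool_pos: [0.4671, 0.1801, 0.0634]
tool_rot: [2.647, 1.691, 0.001]
contact_force: [0.2, 0.4, 0.9]
opening: 0.0429
```

Call:
step_arm(increments="0 0 0 0 0 0;0 0 0 0 0 0;0 0 0 0 0 0;0 0 0 0 0 0;0 0 0 0 0 0;0 0 0 0 0 0;0 0 0 0 0 0", fingers=-1, newtons=40)

```text
t: 16.05
tool_pos: [0.4671, 0.1798, 0.0639]
tool_rot: [2.646, 1.691, 0.0]
contact_force: [-2.2, -2.3, 5.4]
opening: 0.0066
```

```bash
python3 - <<'E'
from h import *
snap("wrist","w16"); go([0.4666,0.1796,0.062],np.radians(65.2)); print(st()[0]["wrist_torque"])
E
```

```text
t 16.10 p [0.4671 0.1798 0.0639] yaw 1.1372 open 0.0068 q6 -0.92 F [-2.0915 -3.1147  6.1084]
turn/0.1: [ 0.0114  0.0054 -0.0072]  then shift/25mm: [-0.0155 -0.0128  0.0768]
[-0.6551  0.4009 -0.0529]
```

View pics/w16.png

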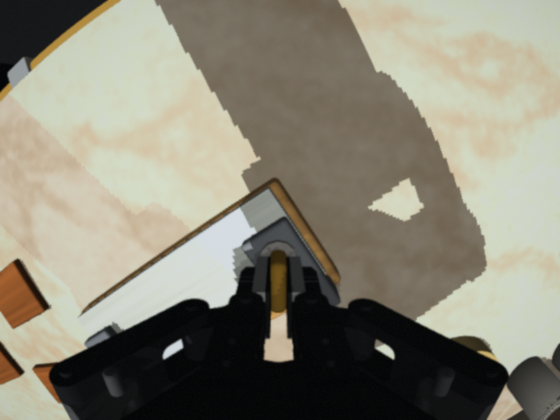

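Call:
step_arm(increments="0 0 0.008 0 0 0.5;0 0 0.015 0 0 1;0 0 0.015 0 0 1;0 0 0.015 0 0 1;0 0 0.015 0 0 1;0 0 0.015 0 0 1;0 0 0.015 0 0 1;0 0 0.015 0 0 1;0 0 0.015 0 0 1;0 0 0.015 0 0 1;0 0 0.008 0 0 0.5")

```text
t: 17.02
tool_pos: [0.4672, 0.1799, 0.0601]
tool_rot: [3.134, 0.209, 0.002]
contact_force: [-1.5, -2.9, 4.9]
opening: 0.0066
```

```bash
python3 - <<'E'
from h import *
snap("wrist","w17"); go([0.4666,0.1796,0.062],np.radians(65.2)); print(st()[0]["wrist_torque"])
E
```

```text
t 17.07 p [0.4672 0.1799 0.0601] yaw 0.1326 open 0.0067 q6 0.09 F [-1.6779 -3.6994  6.426 ]
turn/0.1: [  0.0142  -0.0067 -10.0539]  then shift/25mm: [-0.0217 -0.0176 -0.075 ]
[-0.5208  0.2798 -0.0837]
```

View pics/w17.png

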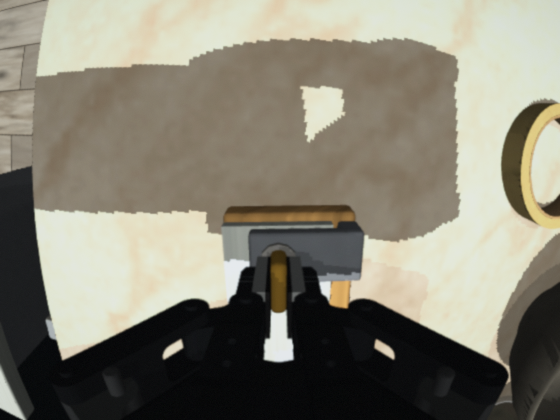

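Works: the wing stays in the pads and the screw has turned 1 rad. I'll carry on.

Call:
step_arm(increments="0 0 0.008 0 0 0.5;0 0 0.015 0 0 1;0 0 0.015 0 0 1;0 0 0.015 0 0 1;0 0 0.015 0 0 1;0 0 0.015 0 0 1;0 0 0.015 0 0 1;0 0 0.015 0 0 1;0 0 0.015 0 0 1;0 0 0.015 0 0 1;0 0 0.015 0 0 1;0 0 0.008 0 0 0.5")

```text
t: 18.07
tool_pos: [0.4674, 0.1798, 0.056]
tool_rot: [-2.782, 1.46, -0.003]
contact_force: [-1.3, -3.1, 4.9]
opening: 0.007
```

```bash
python3 - <<'E'
from h import *
go([0.4666,0.1796,0.062],np.radians(65.2)); print(st()[0]["wrist_torque"])
E
```

```text
t 18.07 p [0.4674 0.1798 0.056 ] yaw -0.9669 open 0.0070 q6 1.19 F [-1.3049 -3.0725  4.8972]
turn/0.1: [-0.0177 -0.0111 10.3674]  then shift/25mm: [ 0.0208  0.0269 -0.2405]
[-0.5708  0.2156  0.0494]
```

Call:
step_arm(increments="0 0 0.008 0 0 0.5;0 0 0.015 0 0 1;0 0 0.015 0 0 1;0 0 0.015 0 0 1;0 0 0.015 0 0 1;0 0 0.015 0 0 1;0 0 0.015 0 0 1;0 0 0.015 0 0 1;0 0 0.015 0 0 1;0 0 0.015 0 0 1;0 0 0.015 0 0 1;0 0 0.008 0 0 0.5")

```text
t: 19.07
tool_pos: [0.4674, 0.1796, 0.0518]
tool_rot: [-1.608, 2.698, -0.003]
contact_force: [-1.2, -4.5, 5.1]
opening: 0.0067
```

```bash
python3 - <<'E'
from h import *
go([0.4666,0.1796,0.062],np.radians(65.2)); print(st()[0]["wrist_torque"]); snap("wrist","w18"); snap("side","d18")
E
```

```text
t 19.07 p [0.4674 0.1796 0.0518] yaw -2.0668 open 0.0067 q6 2.29 F [-1.2217 -4.481   5.1364]
turn/0.1: [-0.0211 -0.0045 -0.6318]  then shift/25mm: [ 0.0133  0.0294 -0.4085]
[-0.6854  0.237  -0.0198]
```

View pics/w18.png

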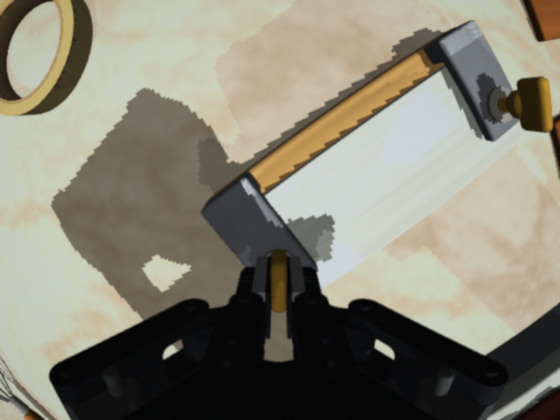

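Call:
step_arm(increments="0 0 0.008 0 0 0.5;0 0 0.015 0 0 1;0 0 0.015 0 0 1;0 0 0.015 0 0 1;0 0 0.008 0 0 0.5;0 0 0 0 0 0")

```text
t: 19.67
tool_pos: [0.4676, 0.1796, 0.0516]
tool_rot: [-1.06, 2.957, -0.007]
contact_force: [-4.7, -4.6, 11.6]
opening: 0.0069
```

```bash
python3 - <<'E'
from h import *
go([0.4666,0.1796,0.062],np.radians(65.2)); print(st()[0]["wrist_torque"], st()[0]["effort"])
E
```

```text
t 19.67 p [0.4676 0.1796 0.0516] yaw -2.4530 open 0.0069 q6 2.68 F [-4.704  -4.6047 11.6155]
turn/0.1: [-0.0418 -0.0187 -4.4941]  then shift/25mm: [ 0.0171  0.0371 -0.4175]
[-0.671   0.8272  3.2257] [ -2.0718 -24.582  -29.0987   2.0457  -1.5018   3.5642]
```

Call:
step_arm(increments="0 0 0 0 0 -0.3;0 0 0 0 0 0;0 0 0 0 0 0;0 0 0 0 0 0;0 0 0 0 0 0", fingers=0)

```text
t: 20.08
tool_pos: [0.4661, 0.1803, 0.0488]
tool_rot: [1.089, -2.946, -0.001]
contact_force: [-0.9, 0.2, -0.7]
opening: 0.0429
```

Call:
step_arm(increments="0 0 -0.3 0 0 0;0 0 -0.6 0 0 0;0 0 -1 0 0 0;0 0 -1 0 0 0;0 0 -0.7 0 0 -0.4;0 0 0 0 0 -1;0 0 0 0 0 -1;0 0 0 0 0 -1;0 0 0 0 0 -1;0 0 0 0 0 -1;0 0 0 0 0 -1;0 0 0 0 0 -1")

```text
t: 21.08
tool_pos: [0.4665, 0.1802, 0.1396]
tool_rot: [-2.087, 2.348, 0.0]
contact_force: [1.1, -0.8, -0.1]
opening: 0.0425
```

```bash
python3 - <<'E'
from h import *
s=snap("wrist","w19");d=snap("side"); go(rk(0,-0.075,0.11),np.radians(72.65)); print(st()[1])
cv2.imwrite("pics/d19.png",cv2.resize(d["pixels"][195:245,245:305,::-1],None,fx=12,fy=12,interpolation=cv2.INTER_CUBIC))
E
```

```text
t 21.18 p [0.4665 0.1802 0.1396] yaw -1.6934 open 0.0428 q6 1.91 F [ 0.4033 -0.1942 -0.4276]
turn/0.1: [-0.0013  0.0028  1.802 ]  then shift/25mm: [ 5.433  -2.6217  1.1825]
[0.4665 0.1802 0.1396]
```

View pics/w19.png

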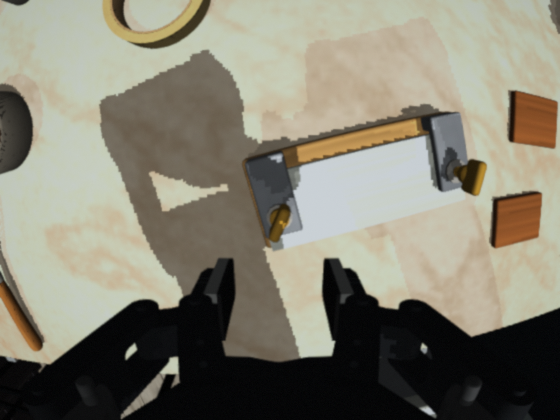

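View pics/d19.png

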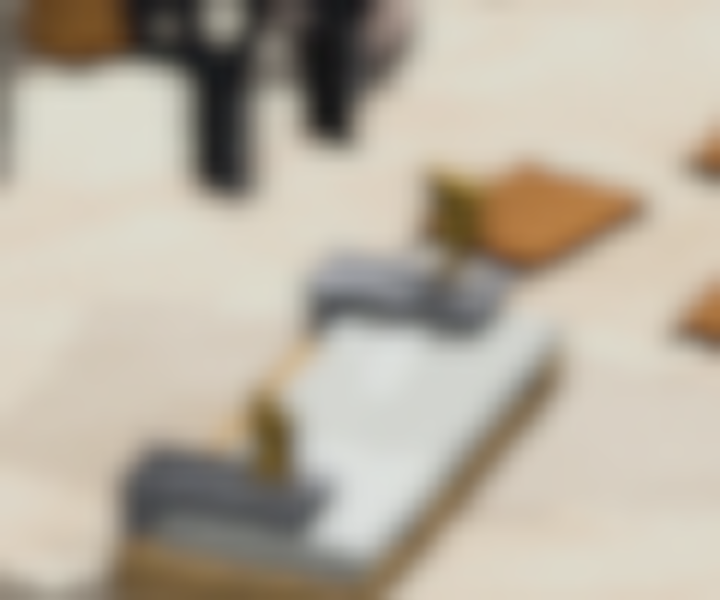

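```bash
python3 - <<'E'
from h import *
s=snap("wrist")
cv2.imwrite("pics/w20.png",cv2.resize(s["pixels"][195:255,240:320,::-1],None,fx=9,fy=9,interpolation=cv2.INTER_CUBIC))
go(rk(0,-0.0745,0.12)); print(s["eye"])
E
```

```text
t 21.23 p [0.4665 0.1802 0.1395] yaw -1.6955 open 0.0426 q6 1.92 F [-0.772   0.6894 -0.1288]
turn/0.1: [-0.0011  0.002  -0.    ]  then shift/25mm: [ 5.7914 -1.6127  0.7794]
[0.5369 0.1711 0.2825]
```

View pics/w20.png

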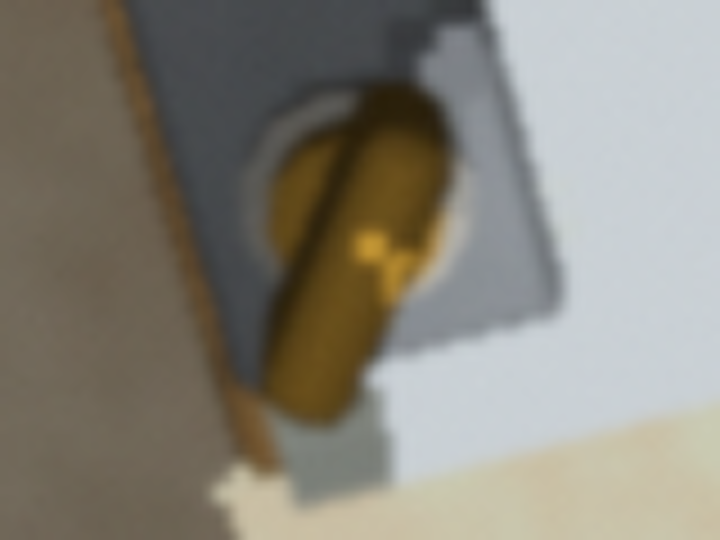

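```bash
python3 - <<'E'
from h import *
s=snap("wrist")
A=plane(s,[(240+405/9,195+120/9),(240+315/9,195+385/9)],0.069);v=A[1]-A[0];print(A,np.linalg.norm(v),np.degrees(np.arctan2(v[1],v[0])),inrk(A.mean(0)))
E
```

```text
[[0.4795 0.1741 0.069 ]
 [0.4592 0.1835 0.069 ]] 0.022383163447880217 155.01372596994773 [0.0028 0.074 ]
```

Call:
step_arm(increments="0.5 -0.1 0 0 0 0;1 -0.3 0 0 0 0;1 -0.3 0 0 0 0;1 -0.3 0 0 0 0;1 -0.3 0 0 0 0;0.8 -0.2 0 0 0 0;0.5 -0.1 0 0 0 -0.5;0 0 0 0 0 -1;0 0 0 0 0 -1;0 0 0 0 0 -1;0 0 0 0 0 -1;0 0 0 0 0 -1")

```text
t: 22.28
tool_pos: [0.4886, 0.0313, 0.1393]
tool_rot: [-2.644, 1.696, -0.0]
contact_force: [0.6, -0.7, 0.3]
opening: 0.0426
```

Call:
step_arm(increments="0 0 0 0 0 -1;0 0 0 0 0 -1;0 0 0 0 0 -1;0 0 0 0 0 -1;0 0 0 0 0 -1;0 0 0 0 0 -1;0 0 0 0 0 -1;0 0 0 0 0 -1;0 0 0 0 0 -1;0 0 0 0 0 -1;0 0 0 0 0 -1;0 0 0 0 0 -1")

```text
t: 23.28
tool_pos: [0.4885, 0.0314, 0.1393]
tool_rot: [-3.14, -0.094, 0.0]
contact_force: [-0.1, 0.2, -0.1]
opening: 0.0427
```

Call:
step_arm(increments="0 0 0 0 0 -1;0 0 0 0 0 -1;0 0 0 0 0 -1;0 0 0 0 0 -1;0 0 0 0 0 -1;0 0 0 0 0 -1;0 0 0 0 0 -1;0 0 0 0 0 -1;0 0 0 0 0 -1;0 0 0 0 0 -1;0 0 0 0 0 -1;0 0 0 0 0 -1")

```text
t: 24.28
tool_pos: [0.4886, 0.0314, 0.1393]
tool_rot: [-2.539, -1.85, -0.0]
contact_force: [-0.1, 0.1, 0.3]
opening: 0.043
```

```bash
python3 - <<'E'
from h import *
go(rk(0,-0.0745,0.11),np.radians(72.65)); snap("wrist","w21")
E
```

```text
t 24.28 p [0.4886 0.0314 0.1393] yaw 1.2597 open 0.0430 q6 -1.35 F [-0.0727  0.1184  0.3173]
turn/0.1: [ 0.0005 -0.0008 -0.0829]  then shift/25mm: [ 0.0047 -0.0034  1.1738]
```

View pics/w21.png

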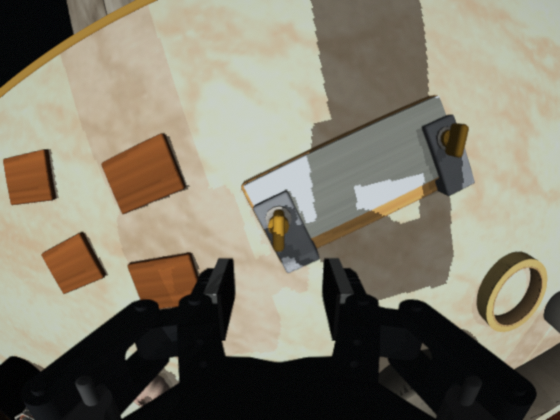

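Call:
step_arm(increments="0 0 0.4 0 0 -0.08;0 0 0.8 0 0 0;0 0 0.8 0 0 0;0 0 0.6 0 0 0;0 0 0.4 0 0 0;0 0 0.1 0 0 0;0 0 0 0 0 0;0 0 0 0 0 0")

```text
t: 25.0
tool_pos: [0.4891, 0.0313, 0.0623]
tool_rot: [2.534, 1.856, 0.001]
contact_force: [-0.2, -0.7, 1.3]
opening: 0.0427
```

Call:
step_arm(increments="0 0 0 0 0 0;0 0 0 0 0 0;0 0 0 0 0 0;0 0 0 0 0 0;0 0 0 0 0 0;0 0 0 0 0 0;0 0 0 0 0 0", fingers=-1)

```text
t: 25.58
tool_pos: [0.4894, 0.0311, 0.0628]
tool_rot: [2.533, 1.856, 0.002]
contact_force: [-0.4, -1.0, 5.9]
opening: 0.0094
```

```bash
python3 - <<'E'
from h import *
go(rk(0,-0.075,0.062),np.radians(72.65)); snap("wrist","w22"); print(st()[0]["wrist_torque"])
E
```

```text
t 25.58 p [0.4894 0.0311 0.0628] yaw 1.2650 open 0.0094 q6 -1.35 F [-0.3717 -1.0265  5.8974]
turn/0.1: [ 0.0191 -0.0006 -0.0299]  then shift/25mm: [-0.0131 -0.031   0.0312]
[-0.2062  0.1474  0.0484]
```

View pics/w22.png

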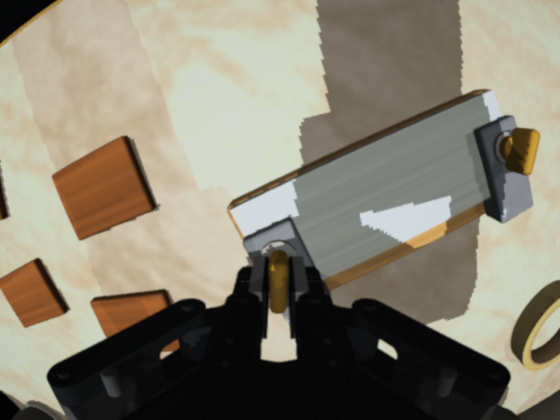

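Call:
step_arm(increments="0 0 0 0 0 0;0 0 0.008 0 0 0.5;0 0 0.015 0 0 1;0 0 0.015 0 0 1;0 0 0.015 0 0 1;0 0 0.015 0 0 1;0 0 0.015 0 0 1;0 0 0.015 0 0 1;0 0 0.015 0 0 1;0 0 0.015 0 0 1;0 0 0.015 0 0 1;0 0 0.008 0 0 0.5")

```text
t: 26.63
tool_pos: [0.4892, 0.0309, 0.059]
tool_rot: [3.114, 0.409, 0.001]
contact_force: [-1.9, -2.3, 6.6]
opening: 0.0092
```

Call:
step_arm(increments="0 0 0.008 0 0 0.5;0 0 0.015 0 0 1;0 0 0.015 0 0 1;0 0 0.015 0 0 1;0 0 0.015 0 0 1;0 0 0.015 0 0 1;0 0 0.015 0 0 1;0 0 0.015 0 0 1;0 0 0.015 0 0 1;0 0 0.015 0 0 1;0 0 0.015 0 0 1;0 0 0.008 0 0 0.5")

```text
t: 27.63
tool_pos: [0.4889, 0.031, 0.0548]
tool_rot: [2.869, -1.279, 0.001]
contact_force: [-2.3, -1.4, 8.5]
opening: 0.0096
```

Call:
step_arm(increments="0 0 0.008 0 0 0.5;0 0 0.015 0 0 1;0 0 0.015 0 0 1;0 0 0.015 0 0 1;0 0 0.015 0 0 1;0 0 0.015 0 0 1;0 0 0.015 0 0 1;0 0 0.015 0 0 1;0 0 0.015 0 0 1;0 0 0.015 0 0 1;0 0 0.015 0 0 1;0 0 0.008 0 0 0.5")

```text
t: 28.63
tool_pos: [0.4888, 0.0313, 0.0506]
tool_rot: [-1.777, 2.591, -0.0]
contact_force: [-3.7, -0.4, 7.9]
opening: 0.009
```

```bash
python3 - <<'E'
from h import *
go(rk(0,-0.075,0.062),np.radians(72.65)); snap("wrist","w23"); print(st()[0]["wrist_torque"])
E
```

```text
t 28.63 p [0.4888 0.0313 0.0506] yaw -1.9391 open 0.0090 q6 1.85 F [-3.6655 -0.4292  7.9107]
turn/0.1: [-0.001  -0.0004 -0.6547]  then shift/25mm: [ 0.0147  0.0063 -0.4575]
[-0.116   0.4555 -0.0418]
```

View pics/w23.png

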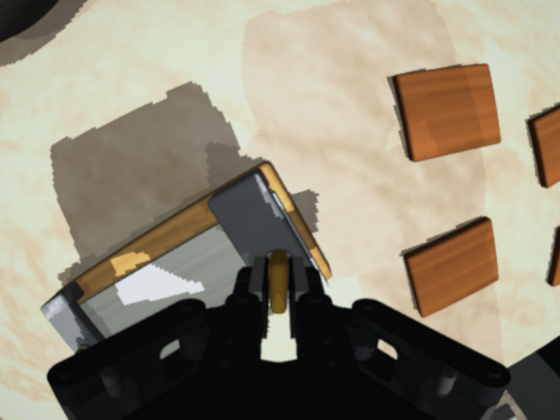

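Call:
step_arm(increments="0 0 0.008 0 0 0.5;0 0 0.015 0 0 1;0 0 0 0 0 0")

```text
t: 28.93
tool_pos: [0.4889, 0.0313, 0.05]
tool_rot: [-1.579, 2.716, -0.0]
contact_force: [-2.9, -1.4, 7.4]
opening: 0.0093
```

```bash
python3 - <<'E'
from h import *
go(rk(0,-0.075,0.062),np.radians(72.65)); print(st()[0]["wrist_torque"])
E
```

```text
t 28.93 p [0.4889 0.0313 0.05  ] yaw -2.0881 open 0.0093 q6 2.00 F [-2.917  -1.3907  7.3677]
turn/0.1: [-0.0012  0.0004 -2.1454]  then shift/25mm: [ 0.0154  0.0066 -0.4792]
[-0.1374  0.4795  0.0303]
```

Call:
step_arm(increments="0 0 0.015 0 0 1;0 0 0.008 0 0 0.5;0 0 0 0 0 0")

```text
t: 29.18
tool_pos: [0.489, 0.0313, 0.0499]
tool_rot: [-1.375, 2.825, -0.001]
contact_force: [-4.3, -0.2, 10.1]
opening: 0.0089
```

```bash
python3 - <<'E'
from h import *
go(rk(0,-0.075,0.062),np.radians(72.65)); print(st()[0]["wrist_torque"])
E
```

```text
t 29.18 p [0.489  0.0313 0.0499] yaw -2.2354 open 0.0089 q6 2.15 F [-4.318  -0.2456 10.1231]
turn/0.1: [-0.0043 -0.0023 -3.6177]  then shift/25mm: [ 0.016   0.014  -0.4843]
[-0.1008  0.654   0.3476]
```

Call:
step_arm(increments="0 0 0 0 0 -0.3;0 0 0 0 0 -0.3;0 0 0 0 0 0;0 0 0 0 0 0;0 0 0 0 0 0;0 0 0 0 0 0", fingers=0)

```text
t: 29.68
tool_pos: [0.4884, 0.0314, 0.0482]
tool_rot: [1.459, -2.782, -0.0]
contact_force: [-0.6, 0.3, -0.5]
opening: 0.0429
```

Call:
step_arm(increments="0 0 -0.3 0 0 0;0 0 -0.6 0 0 0;0 0 -1 0 0 0;0 0 -1 0 0 0;0 0 -1 0 0 0;0 0 -1 0 0 0;0 0 -1 0 0 0;0 0 -0.5 0 0 0;0 0 0 0 0 0;0 0 0 0 0 0")

```text
t: 30.52
tool_pos: [0.4887, 0.0313, 0.2087]
tool_rot: [-1.459, 2.781, -0.001]
contact_force: [-0.3, 0.0, -0.8]
opening: 0.0429
```

```bash
python3 - <<'E'
from h import *
s=snap("wrist","w24");d=snap("side"); go(rk(0,-0.075,0.11),np.radians(72.65)); 
cv2.imwrite("pics/d24.png",cv2.resize(d["pixels"][195:245,245:305,::-1],None,fx=12,fy=12,interpolation=cv2.INTER_CUBIC))
E
```

```text
t 30.62 p [0.4875 0.0314 0.2064] yaw -2.1751 open 0.0429 q6 2.09 F [-0.5576  0.0439  0.5907]
turn/0.1: [ 0.0302 -0.0117 -3.0147]  then shift/25mm: [ 0.0024 -0.0447  3.8568]
```

View pics/w24.png

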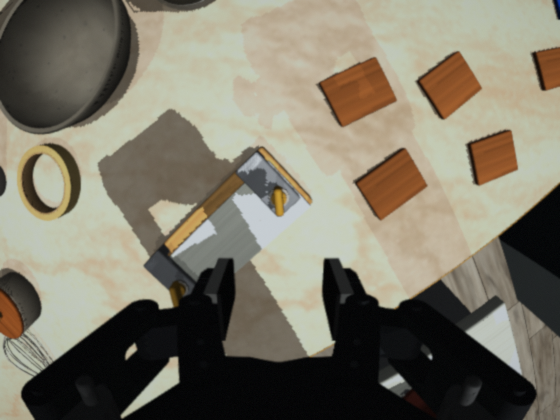

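View pics/d24.png

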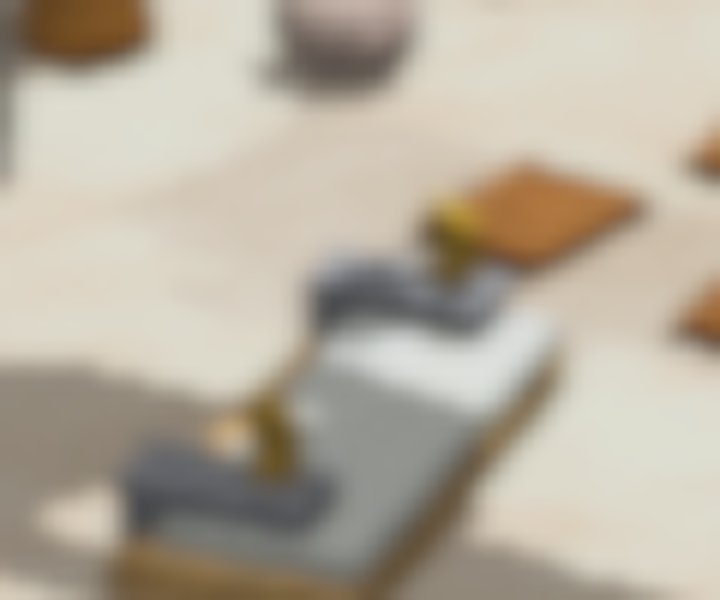

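```bash
python3 - <<'E'
from h import *
s=snap("wrist");d=snap("side")
cv2.imwrite("pics/w25.png",cv2.resize(s["pixels"][170:230,240:320,::-1],None,fx=9,fy=9,interpolation=cv2.INTER_CUBIC))
print([proj(d,rk(0,yy,z)) for yy in (.075,-.075) for z in (.069,.0705,.081)])
E
```

```text
[array([[267.8495, 227.2931]]), array([[267.8511, 226.9087]]), array([[267.8623, 224.2098]]), array([[282.6445, 211.2435]]), array([[282.6511, 210.883 ]]), array([[282.6978, 208.3528]])]
```

View pics/w25.png

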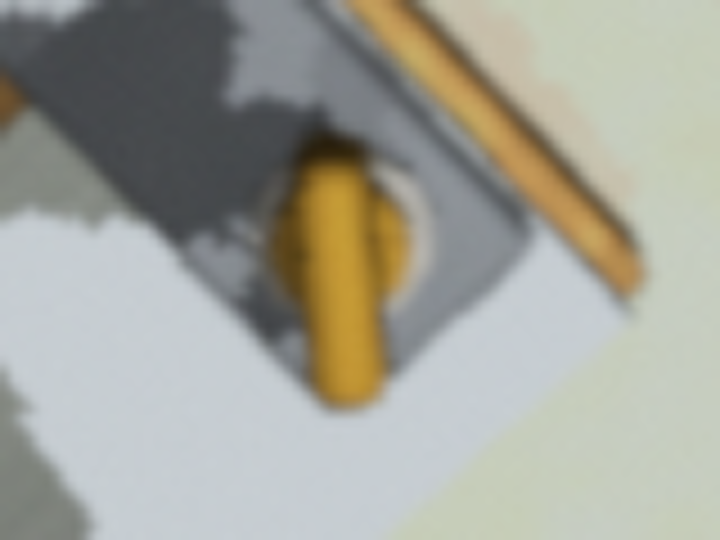

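```bash
python3 - <<'E'
from h import *
s=snap("wrist")
A=plane(s,[(240+332/9,170+165/9),(240+350/9,170+385/9)],0.069);v=A[1]-A[0];h=np.degrees(np.arctan2(v[1],v[0]));print(A,np.linalg.norm(v),h,inrk(A.mean(0)), "theta mod pi",np.radians((8.5-h)%180)+np.pi)
E
```

```text
[[0.4989 0.0247 0.069 ]
 [0.4795 0.0359 0.069 ]] 0.02241312080718825 149.90691181081402 [ 0.0005 -0.0758] theta mod pi 3.8151691110036245
```

```bash
cat >> h.py <<'E'
def boards(im,z=0.010,show=False):
    h=cv2.cvtColor(im["pixels"],cv2.COLOR_RGB2HSV)
    m=cv2.inRange(h,np.array((4,120,95)),np.array((16,255,255)))
    m=cv2.morphologyEx(m,cv2.MORPH_OPEN,np.ones((3,3),np.uint8))
    m=cv2.morphologyEx(m,cv2.MORPH_CLOSE,np.ones((5,5),np.uint8))
    cs,_=cv2.findContours(m,cv2.RETR_EXTERNAL,cv2.CHAIN_APPROX_NONE); out=[]
    for c in cs:
        if cv2.contourArea(c)<300: continue
        P=plane(im,c[:,0,:],z)[:,:2]
        (cx,cy),(w,hh),a=cv2.minAreaRect((P*1000).astype(np.float32))
        if w>hh: w,hh,a=hh,w,a+90   # w short side along heading a
        bb=cv2.boundingRect(c)
        edge=bb[0]<=1 or bb[1]<=1 or bb[0]+bb[2]>=559 or bb[1]+bb[3]>=419
        print("px",bb[0]+bb[2]//2,bb[1]+bb[3]//2,"ctr mm %.1f %.1f size %.1f %.1f short-axis heading %.1f"%(cx,cy,w,hh,(a+90)%180-90),"EDGE" if edge else "")
        out.append((cx,cy,w,hh,a))
    return out,m
E
python3 - <<'E'
from h import *
s=snap("wrist"); o,m=boards(s); cv2.imwrite("pics/m26.png",m)
s=snap("scene"); o,m=boards(s,0.01)
E
```

```text
px 10 316 ctr mm 569.9 542.9 size 51.0 104.7 short-axis heading 26.5 EDGE
px 392 183 ctr mm 422.1 -77.5 size 51.8 68.5 short-axis heading 2.4 
px 494 156 ctr mm 375.1 -214.4 size 51.7 67.5 short-axis heading -14.1 
px 358 90 ctr mm 529.3 -99.6 size 52.8 68.0 short-axis heading -6.7 
px 451 83 ctr mm 481.0 -202.2 size 52.0 68.0 short-axis heading 4.8 
px 549 67 ctr mm 425.7 -375.8 size 52.6 52.7 short-axis heading -14.6 EDGE
px 274 382 ctr mm 198.7 378.4 size 24.6 258.5 short-axis heading 0.7 EDGE
px 260 366 ctr mm 250.9 369.4 size 21.1 389.7 short-axis heading 0.2 EDGE
px 154 292 ctr mm 613.1 467.8 size 86.0 89.1 short-axis heading 9.5
```

View pics/m26.png

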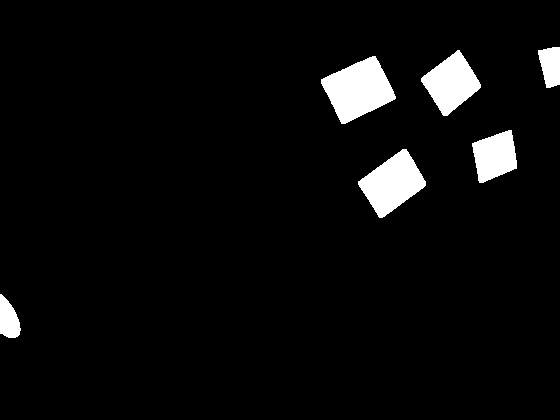

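```bash
python3 - <<'E'
from h import *
go([0.4221,-0.0775,0.12])
E
```

```text
t 30.87 p [0.488  0.0314 0.2071] yaw -2.1751 open 0.0427 q6 2.09 F [ 0.3328 -0.1371 -0.272 ]
turn/0.1: [ 0.0196 -0.011  -0.    ]  then shift/25mm: [ 5.0815 -0.3061  3.4857]
```

Call:
step_arm(increments="0.5 0 0.3 0 0 -0.2;1 0 0.6 0 0 0;1 0 0.6 0 0 0;1 0 0.6 0 0 0;1 -0.1 0.6 0 0 0;0.5 -0.1 0.4 0 0 -0.4;0 0 0 0 0 -1;0 0 0 0 0 -1;0 0 0 0 0 -1;0 0 0 0 0 -1;0 0 0 0 0 -1;0 0 0 0 0 -1", fingers=1)

```text
t: 31.87
tool_pos: [0.4233, -0.0755, 0.1305]
tool_rot: [2.287, -2.153, -0.001]
contact_force: [-0.6, -0.1, -0.6]
opening: 0.0857
```

Call:
step_arm(increments="0 0 0 0 0 -1;0 0 0 0 0 -1;0 0 0 0 0 -1;0 0 0 0 0 -1;0 0 0 0 0 -1;0 0 0 0 0 -1;0 0 0 0 0 -1;0 0 0 0 0 -1;0 0 0 0 0 -1;0 0 0 0 0 -1;0 0 0 0 0 -1;0 0 0 0 0 -1")

```text
t: 32.87
tool_pos: [0.4234, -0.0755, 0.1305]
tool_rot: [-3.104, 0.485, 0.001]
contact_force: [-0.5, -0.2, 0.4]
opening: 0.0855
```

Call:
step_arm(increments="0 0 0 0 0 -1;0 0 0 0 0 -1;0 0 0 0 0 -1;0 0 0 0 0 -0.6;0 0 0 0 0 0;0 0 0 0 0 0")

```text
t: 33.37
tool_pos: [0.4234, -0.0755, 0.1306]
tool_rot: [-3.141, -0.068, 0.001]
contact_force: [-0.6, -0.1, 0.7]
opening: 0.0854
```

```bash
python3 - <<'E'
from h import *
s=snap("wrist","w27"); boards(s)
go([0.4221,-0.0775,0.003],np.radians(2.4))
E
```

```text
px 226 335 ctr mm 374.7 -214.6 size 52.4 67.9 short-axis heading -14.0 
px 331 332 ctr mm 480.3 -202.2 size 52.4 67.7 short-axis heading 4.3 
px 393 238 ctr mm 528.5 -99.3 size 52.5 68.2 short-axis heading -6.5 
px 277 214 ctr mm 422.1 -80.6 size 52.5 61.7 short-axis heading 2.5 
t 33.42 p [ 0.4235 -0.0755  0.1307] yaw 0.0434 open 0.0852 q6 -0.39 F [-0.4907  0.6476 -0.8827]
turn/0.1: [-0.0016  0.004   0.0154]  then shift/25mm: [-0.0574  0.077   5.1091]
```

View pics/w27.png

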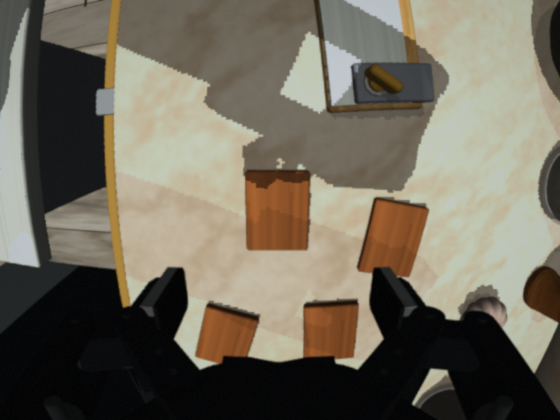

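Call:
step_arm(increments="-0.06 0.08 0.5 0 0 0;0 0 1 0 0 0;0 0 1 0 0 0;0 0 1 0 0 0;0 0 0.8 0 0 0;0 0 0.5 0 0 0;0 0 0.3 0 0 0;0 0 0 0 0 0;0 0 0 0 0 0")

```text
t: 34.17
tool_pos: [0.4219, -0.0776, 0.0032]
tool_rot: [-3.141, -0.07, 0.001]
contact_force: [-0.1, 0.1, 0.8]
opening: 0.0856
```

Call:
step_arm(increments="0 0 0 0 0 0;0 0 0 0 0 0;0 0 0 0 0 0;0 0 0 0 0 0;0 0 0 0 0 0;0 0 0 0 0 0", fingers=-1, newtons=40)

```text
t: 34.67
tool_pos: [0.4233, -0.078, 0.0052]
tool_rot: [3.14, 0.071, 0.003]
contact_force: [-2.2, 0.6, 6.1]
opening: 0.051
```

Call:
step_arm(increments="0 0 -0.3 0 0 0;0 0 -0.6 0 0 0;0 0 -1 0 0 0;0 0 -1 0 0 0;0 0 -1 0 0 0;0 0 -0.6 0 0 0;0 0 0 0 0 0;0 0 0 0 0 0")

```text
t: 35.33
tool_pos: [0.4229, -0.0778, 0.1171]
tool_rot: [3.14, 0.071, 0.004]
contact_force: [0.3, 0.5, -2.1]
opening: 0.051
```

```bash
python3 - <<'E'
from h import *
s=snap("wrist","w28"); 
go(rk(0,0,0.11),RY)
E
```

```text
t 35.38 p [ 0.4218 -0.0775  0.1156] yaw 0.0450 open 0.0510 q6 -0.40 F [ 0.2647  0.1701 -0.7904]
turn/0.1: [-0.0003  0.0014 -1.0331]  then shift/25mm: [ 3.282  -6.8981  0.224 ]
```

View pics/w28.png

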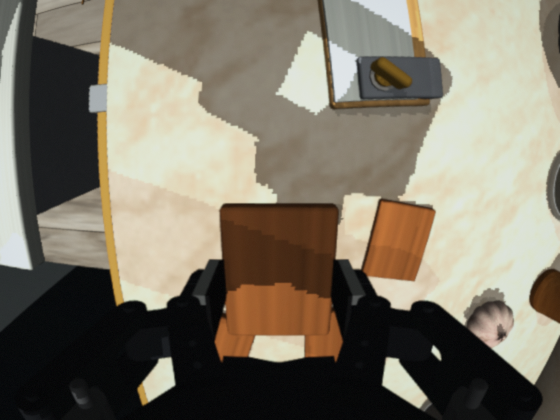

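```bash
cat >> h.py <<'E'
def held(im,uv,dz=0.005):
    o,p,M,y=st(); P=plane(im,uv,p[2]-dz+0.010); q=(P-p)@M; print("held in tool mm",np.round(q*1000,1).tolist(),"ctr",np.round(q.mean(0)*1000,1))
E
python3 - <<'E'
from h import *
s=snap("wrist"); held(s,[(222,206),(337,206),(330,334),(229,334)]); go(rk(0,0,0.11),RY)
E
```

```text
held in tool mm [[-24.8, -34.8, -4.9], [26.4, -34.9, -5.0], [27.6, 34.7, -5.1], [-25.7, 34.7, -5.0]] ctr [ 0.9 -0.1 -5. ]
t 35.43 p [ 0.4213 -0.0773  0.1147] yaw 0.0450 open 0.0509 q6 -0.40 F [-0.5259 -0.3466 -0.8701]
turn/0.1: [-0.009   0.0184 -1.0337]  then shift/25mm: [ 3.3028 -6.8863  0.1879]
```

Call:
step_arm(increments="0 0 0 0 0 -0.5;0 0 0 0 0 -0.53;0.3 -0.6 0 0 0 0;0.5 -1 0 0 0 0;0.5 -1 0 0 0 0;0.5 -1 0 0 0 0;0.5 -1 0 0 0 0;0.4 -1 0 0 0 0;0.3 -0.8 0 0 0 0;0.3 -0.49 0.2 0 0 0;0 0 0 0 0 0;0 0 0 0 0 0")

```text
t: 36.43
tool_pos: [0.4769, 0.1052, 0.1088]
tool_rot: [3.132, 0.235, -0.007]
contact_force: [0.4, 0.0, -0.5]
opening: 0.0508
```

```bash
python3 - <<'E'
from h import *
s=snap("wrist","w29"); o,p,M,y=st(); print(inrk(p)); go(rk(0,0,0.036),RY)
E
```

```text
[-0.0004 -0.0005]
t 36.48 p [0.4772 0.1046 0.1093] yaw 0.1485 open 0.0511 q6 -0.08 F [-0.1224 -0.0957 -0.3549]
turn/0.1: [0.0013 0.0348 0.0015]  then shift/25mm: [ 0.0169 -0.0202  2.9319]
```

View pics/w29.png

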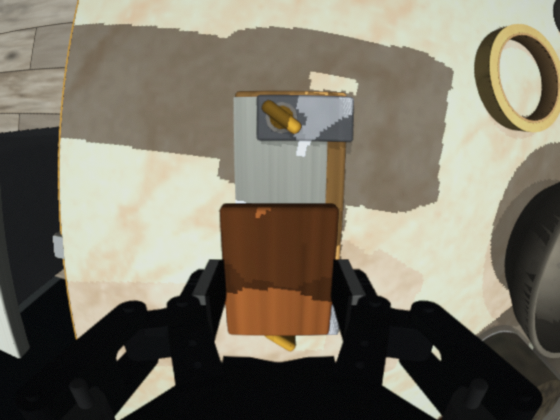

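Call:
step_arm(increments="0 0 0.4 0 0 0;0 0 0.8 0 0 0;0 0 0.8 0 0 0;0 0 0.6 0 0 0;0 0 0.3 0 0 0;0 0 0 0 0 0;0 0 0 0 0 0")

```text
t: 37.07
tool_pos: [0.4781, 0.1044, 0.0382]
tool_rot: [3.133, 0.231, -0.001]
contact_force: [-0.1, 1.2, -1.5]
opening: 0.0508
```

Call:
step_arm(increments="0 0 0.06 0 0 0;0 0 0.04 0 0 0;0 0 0 0 0 0")

```text
t: 37.32
tool_pos: [0.479, 0.1049, 0.0368]
tool_rot: [3.133, 0.232, 0.003]
contact_force: [-0.2, -0.8, -0.9]
opening: 0.0511
```

Call:
step_arm(increments="0 0 0.04 0 0 0;0 0 0.04 0 0 0;0 0 0.04 0 0 0;0 0 0 0 0 0;0 0 0 0 0 0")

```text
t: 37.73
tool_pos: [0.4786, 0.105, 0.0333]
tool_rot: [-3.133, -0.232, -0.001]
contact_force: [-0.5, -0.4, 2.9]
opening: 0.0508
```

```bash
python3 - <<'E'
from h import *
go(rk(0,0,0.036),RY)
E
```

```text
t 37.73 p [0.4786 0.105  0.0333] yaw 0.1481 open 0.0508 q6 -0.08 F [-0.5255 -0.4062  2.9072]
turn/0.1: [ 0.0003 -0.0041 -0.0024]  then shift/25mm: [-0.043  -0.0144 -0.1069]
```

Call:
step_arm(increments="0 0 0 0 0 0;0 0 0 0 0 0;0 0 0 0 0 0;0 0 0 0 0 0;0 0 0 0 0 0", fingers=1)

```text
t: 38.15
tool_pos: [0.4783, 0.1049, 0.0329]
tool_rot: [3.133, 0.232, -0.0]
contact_force: [-0.1, 0.7, -0.1]
opening: 0.0856
```

Call:
step_arm(increments="0 0 -0.3 0 0 0;0 0 -0.7 0 0 0;0 0 -1 0 0 0;0 0 -1 0 0 0;0 0 -0.6 0 0 0;0 0 0 0 0 0;0 0 0 0 0 0")

```text
t: 38.73
tool_pos: [0.4791, 0.105, 0.1241]
tool_rot: [3.133, 0.232, 0.004]
contact_force: [0.6, 0.1, 0.5]
opening: 0.085
```

```bash
python3 - <<'E'
from h import *
s=snap("wrist","w30"); boards(s,0.010);print('pile'); boards(s,0.038); go([0.5288,-0.0995,0.11],np.radians(-6.6))
print(rk(0,0,0))
E
```

```text
px 277 233 ctr mm 481.0 85.8 size 52.6 58.6 short-axis heading -81.6 
pile
px 277 233 ctr mm 479.6 95.5 size 46.9 52.2 short-axis heading -81.6 
t 38.78 p [0.4781 0.1049 0.1226] yaw 0.1480 open 0.0853 q6 -0.08 F [-1.2019 -0.1251 -0.6045]
turn/0.1: [0.0004 0.0034 2.6319]  then shift/25mm: [2.9556 7.8882 0.5032]
[np.float64(0.4775), np.float64(0.1052), 0]
```

View pics/w30.png

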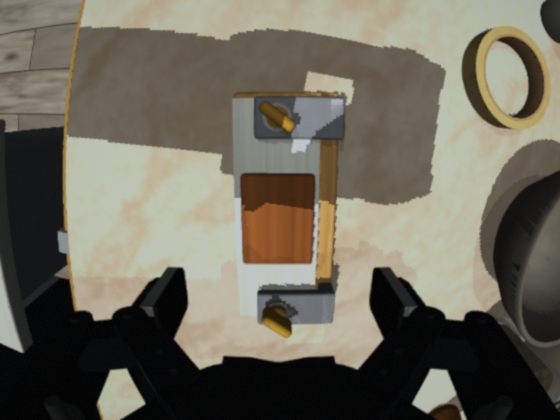

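Call:
step_arm(increments="0 0 0 0 0 0.8;0 0 0 0 0 0.9;0 0 0 0 0 0.93;0.2 0.6 0 0 0 0;0.4 1 0 0 0 0;0.4 1 0 0 0 0;0.4 1 0 0 0 0;0.4 1 0 0 0 0;0.4 1 0 0 0 0;0.4 1 0 0 0 0;0.35 0.8 0 0 0 0;0 0.49 0 0 0 0")

```text
t: 39.78
tool_pos: [0.5285, -0.1013, 0.1209]
tool_rot: [-3.136, 0.183, 0.004]
contact_force: [0.2, 0.4, 0.3]
opening: 0.0861
```

Call:
step_arm(increments="0 0 0 0 0 0;0 0 0 0 0 0")

```text
t: 39.95
tool_pos: [0.5278, -0.0991, 0.1215]
tool_rot: [-3.135, 0.182, 0.004]
contact_force: [0.0, 0.4, -0.6]
opening: 0.0857
```

```bash
python3 - <<'E'
from h import *
s=snap("wrist","w31"); boards(s,0.010); go([0.5288,-0.0995,0.003],np.radians(-6.6))
E
```

```text
px 241 321 ctr mm 480.9 -202.8 size 51.6 67.6 short-axis heading 4.8 
px 281 214 ctr mm 529.0 -101.3 size 52.7 63.9 short-axis heading -6.6 
t 40.00 p [ 0.528  -0.0986  0.1218] yaw -0.1150 open 0.0856 q6 -0.21 F [0.6093 0.4212 0.3756]
turn/0.1: [-0.0103  0.022   0.0015]  then shift/25mm: [0.0349 0.0321 4.7523]
```

View pics/w31.png

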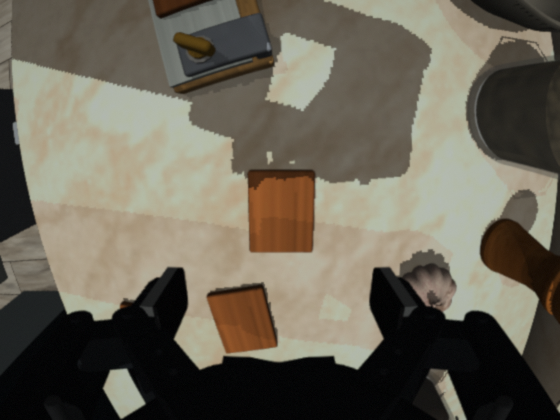

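Call:
step_arm(increments="0.03 0.03 0.5 0 0 0;0 0 1 0 0 0;0 0 1 0 0 0;0 0 0.9 0 0 0;0 0 0.7 0 0 0;0 0 0.4 0 0 0;0 0 0.25 0 0 0;0 0 0 0 0 0;0 0 0 0 0 0")

```text
t: 40.75
tool_pos: [0.53, -0.1001, 0.0046]
tool_rot: [3.136, -0.18, 0.001]
contact_force: [-0.3, 0.1, 0.7]
opening: 0.0851
```

Call:
step_arm(increments="0 0 0 0 0 0;0 0 0 0 0 0;0 0 0 0 0 0;0 0 0 0 0 0;0 0 0 0 0 0;0 0 0 0 0 0", fingers=-1)

```text
t: 41.25
tool_pos: [0.5308, -0.1007, 0.0062]
tool_rot: [3.136, -0.181, 0.003]
contact_force: [-2.1, 1.5, 6.4]
opening: 0.0502
```

Call:
step_arm(increments="0 0 -0.3 0 0 0;0 0 -0.6 0 0 0;0 0 -1 0 0 0;0 0 -1 0 0 0;0 0 -1 0 0 0;0 0 -0.6 0 0 -0.5;0 0 0 0 0 -1;0 0 0 0 0 -1;0 0 0 0 0 -0.13;0 0 0 0 0 0")

```text
t: 42.08
tool_pos: [0.5297, -0.1004, 0.1172]
tool_rot: [3.133, 0.229, 0.001]
contact_force: [-1.0, 0.3, -0.1]
opening: -0.0003
```

```bash
python3 - <<'E'
from h import *
s=snap("wrist","w32"); 
go(rk(0,0,0.11),RY)
E
```

```text
t 42.13 p [ 0.5296 -0.1003  0.1169] yaw 0.1457 open 0.0000 q6 -0.47 F [0.3753 0.7357 0.0923]
turn/0.1: [ 0.0008 -0.0017 -0.0261]  then shift/25mm: [-0.8454 -8.4391  0.2766]
```

View pics/w32.png

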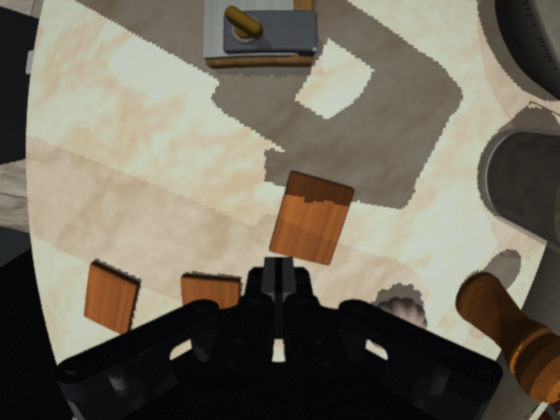

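Call:
step_arm(increments="0 0 0 0 0 0.8;0 0 0 0 0 1;0 0 0 0 0 0.8;0 0 0 0 0 0;0 0 0 0 0 0;0 0 0 0 0 0", fingers=1)

```text
t: 42.63
tool_pos: [0.5296, -0.1003, 0.1166]
tool_rot: [-3.137, 0.174, 0.0]
contact_force: [-0.3, -0.7, 0.1]
opening: 0.0722
```

```bash
python3 - <<'E'
from h import *
s=snap("wrist","w33"); boards(s,0.010); go([0.5288,-0.1015,0.002],np.radians(-6.6))
E
```

```text
px 238 323 ctr mm 480.9 -202.7 size 51.6 67.9 short-axis heading 4.7 
px 313 215 ctr mm 556.3 -105.4 size 52.2 62.2 short-axis heading -6.3 
t 42.68 p [ 0.5296 -0.1003  0.1166] yaw -0.1112 open 0.0789 q6 -0.21 F [-0.3505  0.8282 -0.3476]
turn/0.1: [-0.0004  0.0027  0.04  ]  then shift/25mm: [-0.0254  0.0509  4.5841]
```

View pics/w33.png

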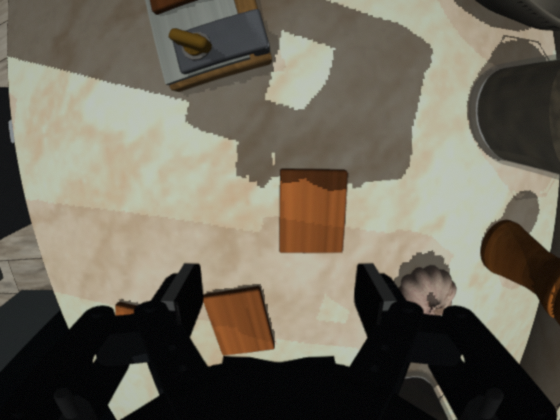

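```bash
python3 - <<'E'
from h import *
go([0.5566,-0.1025,0.0015],np.radians(-6.3))
E
```

```text
t 42.68 p [ 0.5296 -0.1003  0.1166] yaw -0.1112 open 0.0789 q6 -0.21 F [-0.3505  0.8282 -0.3476]
turn/0.1: [-0.0004  0.0027 -0.0124]  then shift/25mm: [ 1.084  -0.0315  4.6041]
```

Call:
step_arm(increments="0.5 0 0.3 0 0 0;0.58 -0.03 0.7 0 0 0;0 0 1 0 0 0;0 0 1 0 0 0;0 0 0.8 0 0 0;0 0 0.5 0 0 0;0 0 0.3 0 0 0;0 0 0 0 0 0;0 0 0 0 0 0;0 0 0 0 0 0")

```text
t: 43.52
tool_pos: [0.5578, -0.103, 0.0033]
tool_rot: [3.136, -0.176, 0.004]
contact_force: [-0.4, -0.1, 0.5]
opening: 0.0851
```

```bash
python3 - <<'E'
from h import *
go([0.5566,-0.1025,0.0015],np.radians(-6.3))
s=snap("wrist","w34")
E
```

```text
t 43.52 p [ 0.5578 -0.103   0.0033] yaw -0.1119 open 0.0851 q6 -0.20 F [-0.4029 -0.076   0.5153]
turn/0.1: [ 0.0056 -0.0271 -0.0195]  then shift/25mm: [-0.0519 -0.0148  0.0729]
```

View pics/w34.png

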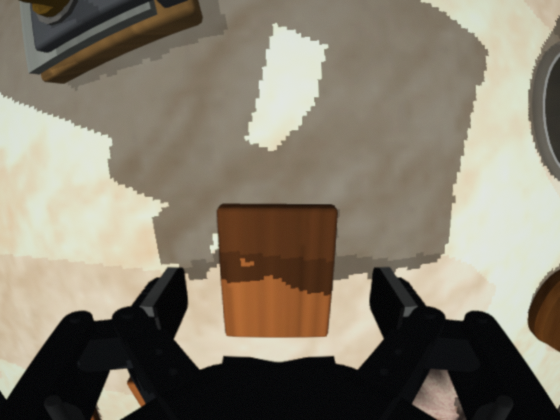

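Well centred. I'll lower 1.5 mm more and grip harder this time.

Call:
step_arm(increments="-0.03 0 0.06 0 0 0;0 0 0 0 0 0;0 0 0 0 0 0;0 0 0 0 0 0;0 0 0 0 0 0;0 0 0 0 0 0;0 0 0 0 0 0;0 0 0 0 0 0", fingers=-1, newtons=60)

```text
t: 44.23
tool_pos: [0.5568, -0.1028, 0.0014]
tool_rot: [3.136, -0.176, 0.003]
contact_force: [-0.8, 0.4, 6.0]
opening: 0.0518
```

Call:
step_arm(increments="0 0 -0.3 0 0 0;0 0 -0.6 0 0 0;0 0 -0.8 0 0 0;0 0 -0.8 0 0 0;0 0 -1 0 0 0;0 0 -0.8 0 0 0;0 0 -0.3 0 0 0;0 0 0 0 0 0;0 0 0 0 0 0")

```text
t: 44.98
tool_pos: [0.5554, -0.1024, 0.1145]
tool_rot: [-3.136, 0.176, 0.001]
contact_force: [-0.5, -0.9, 0.1]
opening: 0.0519
```

```bash
python3 - <<'E'
from h import *
s=snap("wrist","w35"); 
go(rk(0,0,0.11),RY)
E
```

```text
t 45.03 p [ 0.5548 -0.1022  0.1135] yaw -0.1120 open 0.0521 q6 -0.20 F [ 0.504   0.0586 -1.3292]
turn/0.1: [-0.0084  0.0252 -2.6036]  then shift/25mm: [-1.8304 -8.66    0.1411]
```

View pics/w35.png

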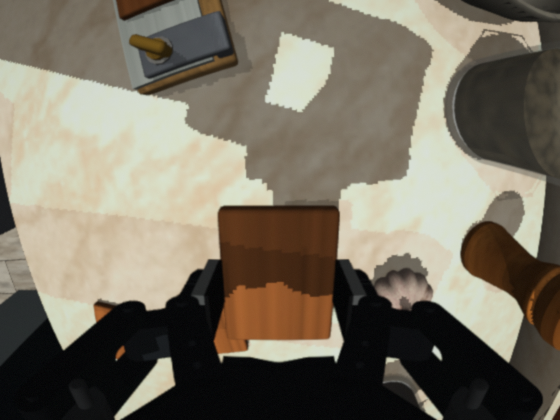

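```bash
python3 - <<'E'
from h import *
s=snap("wrist"); held(s,[(220,208),(337,208),(331,338),(227,338)],0.0015); go(rk(0,0,0.11),RY)
E
```

```text
held in tool mm [[-25.3, -35.1, -8.4], [25.4, -35.1, -8.6], [27.3, 34.2, -8.6], [-26.6, 34.3, -8.4]] ctr [ 0.2 -0.4 -8.5]
t 45.08 p [ 0.5545 -0.1021  0.113 ] yaw -0.1121 open 0.0517 q6 -0.20 F [ 0.5207 -0.0108 -0.9575]
turn/0.1: [-0.0119  0.0341 -2.6041]  then shift/25mm: [-1.8201 -8.6557  0.1216]
```

Call:
step_arm(increments="0 0 0 0 0 -0.7;0 0 0 0 0 -1;0 0 0 0 0 -0.9;-0.2 -0.7 0 0 0 0;-0.2 -1 0 0 0 0;-0.2 -1 0 0 0 0;-0.2 -1 0 0 0 0;-0.2 -1 0 0 0 0;-0.2 -1 0 0 0 0;-0.2 -1 0 0 0 0;-0.2 -1 0 0 0 0;-0.2 -0.9 0 0 0 0")

```text
t: 46.08
tool_pos: [0.4774, 0.1053, 0.1135]
tool_rot: [-3.133, -0.231, 0.005]
contact_force: [-0.2, 0.3, -1.3]
opening: 0.0514
```

Call:
step_arm(increments="0 0 0 0 0 0;0 0 0 0 0 0")

```text
t: 46.25
tool_pos: [0.4779, 0.1047, 0.1137]
tool_rot: [3.133, 0.235, -0.004]
contact_force: [-0.1, -0.6, -1.2]
opening: 0.052
```

```bash
python3 - <<'E'
from h import *
s=snap("wrist","w36"); go(rk(0,0,0.044),RY)
E
```

```text
t 46.30 p [0.4785 0.1039 0.1141] yaw 0.1485 open 0.0515 q6 -0.09 F [ 0.071  -0.3088 -0.8511]
turn/0.1: [0.0009 0.0198 0.0013]  then shift/25mm: [-0.033  -0.0577  2.8029]
```

View pics/w36.png

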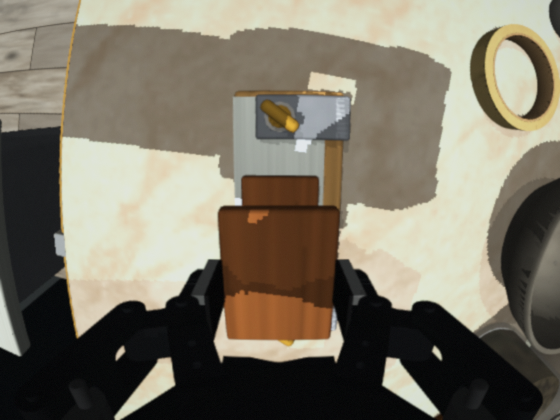

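Call:
step_arm(increments="-0.03 -0.05 0.4 0 0 0;0 0 0.8 0 0 0;0 0 0.8 0 0 0;0 0 0.5 0 0 0;0 0 0.3 0 0 0;0 0 0 0 0 0;0 0 0 0 0 0;0 0 0 0 0 0")

```text
t: 46.97
tool_pos: [0.4795, 0.1044, 0.046]
tool_rot: [3.133, 0.231, 0.002]
contact_force: [-0.6, 0.7, -1.3]
opening: 0.0516
```

Call:
step_arm(increments="0 0 0.04 0 0 0;0 0 0.04 0 0 0;0 0 0.04 0 0 0;0 0 0 0 0 0;0 0 0 0 0 0")

```text
t: 47.38
tool_pos: [0.4787, 0.1047, 0.0424]
tool_rot: [3.133, 0.232, 0.0]
contact_force: [-0.9, -0.2, -0.1]
opening: 0.0515
```

```bash
python3 - <<'E'
from h import *
go(rk(0,0,0.040),RY)
E
```

```text
t 47.38 p [0.4787 0.1047 0.0424] yaw 0.1481 open 0.0515 q6 -0.08 F [-0.9396 -0.2254 -0.1073]
turn/0.1: [ 0.0003 -0.0026 -0.0024]  then shift/25mm: [-0.0462 -0.0278  0.0948]
```

Call:
step_arm(increments="0 0 0.04 0 0 0;0 0 0.03 0 0 0;0 0 0 0 0 0;0 0 0 0 0 0")

```text
t: 47.72
tool_pos: [0.4786, 0.1046, 0.0404]
tool_rot: [3.133, 0.232, -0.0]
contact_force: [-0.0, -0.1, -0.9]
opening: 0.0518
```

Call:
step_arm(increments="0 0 0.04 0 0 0;0 0 0.03 0 0 0;0 0 0 0 0 0;0 0 0 0 0 0")

```text
t: 48.05
tool_pos: [0.4789, 0.1046, 0.0394]
tool_rot: [3.133, 0.232, -0.0]
contact_force: [-2.9, -0.3, 4.3]
opening: 0.0517
```

Contact came at TCP 0.0395, as expected. I'll release.

Call:
step_arm(increments="0 0 0 0 0 0;0 0 0 0 0 0;0 0 0 0 0 0;0 0 0 0 0 0;0 0 0 0 0 0", fingers=1)

```text
t: 48.47
tool_pos: [0.4786, 0.1046, 0.0385]
tool_rot: [-3.133, -0.232, 0.0]
contact_force: [0.4, 0.6, 0.5]
opening: 0.085
```

Call:
step_arm(increments="0 0 -0.3 0 0 0;0 0 -0.7 0 0 0;0 0 -1 0 0 0;0 0 -1 0 0 0;0 0 -0.6 0 0 0;0 0 0 0 0 0;0 0 0 0 0 0")

```text
t: 49.05
tool_pos: [0.4794, 0.1047, 0.1299]
tool_rot: [3.133, 0.232, 0.004]
contact_force: [0.5, -0.8, -1.0]
opening: 0.0854
```

```bash
python3 - <<'E'
from h import *
s=snap("wrist","w37"); go([0.4809,-0.2027,0.13],np.radians(4.7))
print(st()[2])
E
```

```text
t 49.10 p [0.4784 0.1046 0.1283] yaw 0.1480 open 0.0853 q6 -0.08 F [-0.4367  0.567  -0.2712]
turn/0.1: [-0.0001  0.0036  0.6593]  then shift/25mm: [-0.907  12.2587 -0.068 ]
[[ 0.9891  0.1474 -0.0004]
 [ 0.1474 -0.9891 -0.    ]
 [-0.0004 -0.     -1.    ]]
```

View pics/w37.png

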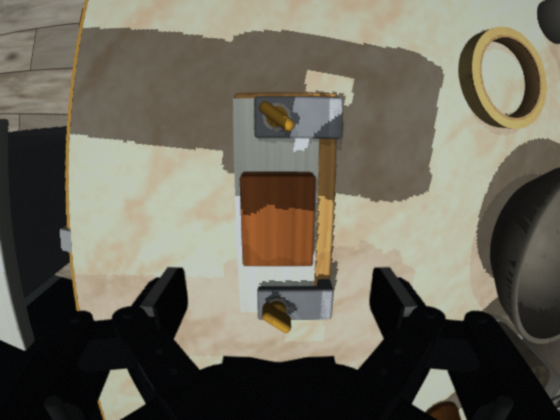

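Call:
step_arm(increments="-0.07 0.7 0 0 0 0.3;-0.07 1 0 0 0 0.36;-0.08 1 0 0 0 0;-0.08 1 0 0 0 0;-0.08 1 0 0 0 0;-0.08 1 0 0 0 0;-0.08 1 0 0 0 0;-0.08 1 0 0 0 0;-0.08 1 0 0 0 0;-0.08 1 0 0 0 0;-0.08 1 0 0 0 0;-0.08 1 0 0 0 0")

```text
t: 50.1
tool_pos: [0.4799, -0.1893, 0.1263]
tool_rot: [-3.137, -0.128, 0.005]
contact_force: [1.0, 0.2, -0.2]
opening: 0.0856
```

Call:
step_arm(increments="0 0.5 0 0 0 0;0 0 0 0 0 0;0 0 0 0 0 0")

```text
t: 50.35
tool_pos: [0.4816, -0.2007, 0.1273]
tool_rot: [-3.137, -0.127, 0.003]
contact_force: [0.9, 1.0, -0.8]
opening: 0.0856
```

```bash
python3 - <<'E'
from h import *
s=snap("wrist","w38"); boards(s); go([0.4809,-0.2027,0.0015],np.radians(4.7))
E
```

```text
px 212 355 ctr mm 422.9 -367.4 size 36.9 44.0 short-axis heading 75.4 
px 278 217 ctr mm 481.0 -207.3 size 52.5 59.5 short-axis heading 4.7 
px 159 217 ctr mm 374.6 -215.3 size 51.6 67.7 short-axis heading -13.9 
t 50.40 p [ 0.4818 -0.2002  0.1276] yaw 0.0820 open 0.0854 q6 -0.62 F [-0.9869  0.4309  0.5557]
turn/0.1: [-0.0187  0.0162  0.    ]  then shift/25mm: [-0.0434  0.0962  5.0426]
```

View pics/w38.png

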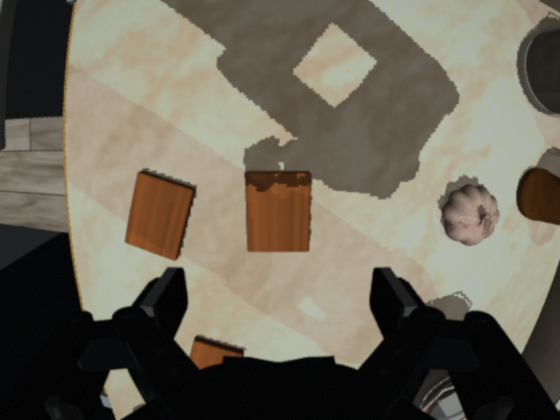

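Call:
step_arm(increments="-0.04 0.1 0.5 0 0 0;0 0 1 0 0 0;0 0 1 0 0 0;0 0 1 0 0 0;0 0 0.8 0 0 0;0 0 0.45 0 0 0;0 0 0.25 0 0 0;0 0 0 0 0 0;0 0 0 0 0 0;0 0 0 0 0 0")

```text
t: 51.23
tool_pos: [0.4827, -0.2043, 0.0052]
tool_rot: [3.137, 0.129, 0.004]
contact_force: [1.0, -0.5, -0.8]
opening: 0.0852
```

```bash
python3 - <<'E'
from h import *
go([0.4809,-0.2027,0.0012],np.radians(4.7))
E
```

```text
t 51.23 p [ 0.4827 -0.2043  0.0052] yaw 0.0823 open 0.0852 q6 -0.62 F [ 0.979  -0.5387 -0.788 ]
turn/0.1: [ 0.016  -0.0223  0.0027]  then shift/25mm: [-0.0664 -0.0698  0.1597]
```

Call:
step_arm(increments="-0.03 -0.05 0.08 0 0 0;0 0 0.04 0 0 0;0 0 0 0 0 0;0 0 0 0 0 0")

```text
t: 51.57
tool_pos: [0.4808, -0.2027, 0.0011]
tool_rot: [3.139, 0.129, 0.001]
contact_force: [-0.8, -1.0, 0.2]
opening: 0.0856
```

Call:
step_arm(increments="0 0 0 0 0 0;0 0 0 0 0 0;0 0 0 0 0 0;0 0 0 0 0 0;0 0 0 0 0 0;0 0 0 0 0 0;0 0 0 0 0 0", fingers=-1)

```text
t: 52.15
tool_pos: [0.4813, -0.203, 0.0014]
tool_rot: [3.138, 0.129, 0.002]
contact_force: [0.1, -0.7, 4.5]
opening: 0.0519
```

Call:
step_arm(increments="0 0 -0.3 0 0 0;0 0 -0.6 0 0 0;0 0 -0.8 0 0 0;0 0 -0.8 0 0 0;0 0 -1 0 0 0;0 0 -0.8 0 0 0;0 0 -0.6 0 0 0;0 0 0 0 0 -0.65;0 0 0 0 0 0")

```text
t: 52.9
tool_pos: [0.4809, -0.2027, 0.1243]
tool_rot: [3.132, 0.232, 0.002]
contact_force: [0.1, -0.6, -0.1]
opening: 0.0518
```

```bash
python3 - <<'E'
from h import *
s=snap("wrist","w39"); 
go(rk(0,0,0.12),RY)
E
```

```text
t 52.95 p [ 0.4803 -0.2024  0.1232] yaw 0.1459 open 0.0515 q6 -0.69 F [ 0.1934 -0.4242 -0.4834]
turn/0.1: [-0.0033  0.0037 -0.0243]  then shift/25mm: [  1.7076 -12.1839   0.1272]
```

View pics/w39.png

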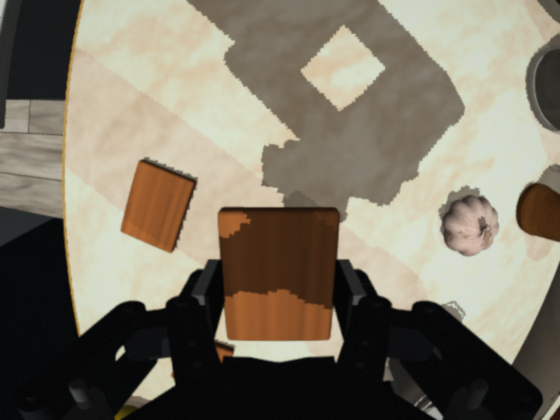

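Call:
step_arm(increments="0.1 -0.6 0 0 0 -0.02;0.14 -1 0 0 0 0;0.14 -1 0 0 0 0;0.14 -1 0 0 0 0;0.14 -1 0 0 0 0;0.14 -1 0 0 0 0;0.14 -1 0 0 0 0;0.14 -1 0 0 0 0;0.14 -1 0 0 0 0;0.14 -1 0 0 0 0;0.14 -1 0 0 0 0;0.14 -1 0 0 0 0")

```text
t: 53.95
tool_pos: [0.4768, 0.0915, 0.1217]
tool_rot: [-3.133, -0.231, 0.005]
contact_force: [-0.3, 0.2, -0.5]
opening: 0.0518
```

Call:
step_arm(increments="0.07 -0.58 0 0 0 0;0 0 0 0 0 0;0 0 0 0 0 0;0 0 0 0 0 0")

```text
t: 54.28
tool_pos: [0.4771, 0.1043, 0.1223]
tool_rot: [3.133, 0.233, -0.003]
contact_force: [-0.7, -0.1, -1.1]
opening: 0.052
```

```bash
python3 - <<'E'
from h import *
s=snap("wrist","w40"); go(rk(0.0005,-0.0003,0.0535),RY)
held(s,[(220,209),(337,209),(330,340),(228,340)],0.0015)
E
```

```text
t 54.33 p [0.4774 0.1041 0.1226] yaw 0.1477 open 0.0515 q6 -0.09 F [ 0.4791  0.823  -0.8436]
turn/0.1: [ 0.0021  0.0136 -0.0069]  then shift/25mm: [ 0.032 -0.031  2.762]
held in tool mm [[-25.6, -35.2, -8.5], [24.9, -35.3, -8.5], [26.3, 34.6, -8.5], [-26.4, 34.7, -8.5]] ctr [-0.2 -0.3 -8.5]
```

View pics/w40.png

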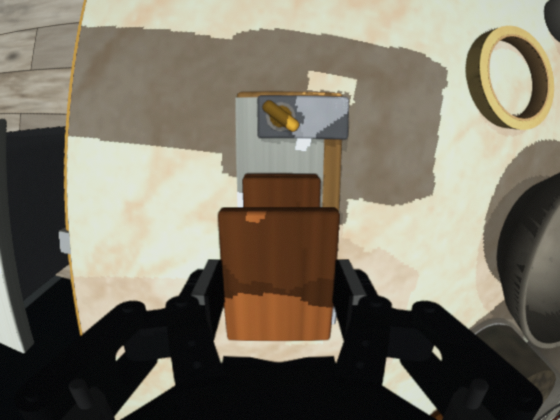

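Expected contact is at TCP 0.0495.

Call:
step_arm(increments="0.01 -0.03 0.4 0 0 0;0 0 0.8 0 0 0;0 0 0.8 0 0 0;0 0 0.5 0 0 0;0 0 0.26 0 0 0;0 0 0 0 0 0;0 0 0 0 0 0;0 0 0 0 0 0")

```text
t: 55.0
tool_pos: [0.4788, 0.1054, 0.0551]
tool_rot: [3.133, 0.233, 0.003]
contact_force: [0.2, 0.0, -1.3]
opening: 0.0513
```

Call:
step_arm(increments="0 0 0.04 0 0 0;0 0 0.04 0 0 0;0 0 0.03 0 0 0;0 0 0 0 0 0;0 0 0 0 0 0")

```text
t: 55.42
tool_pos: [0.478, 0.1057, 0.0516]
tool_rot: [3.133, 0.234, 0.0]
contact_force: [-0.0, -0.3, -1.3]
opening: 0.0518
```

```bash
python3 - <<'E'
from h import *
go(rk(0.0005,-0.0003,0.0495),RY)
E
```

```text
t 55.42 p [0.478  0.1057 0.0516] yaw 0.1491 open 0.0518 q6 -0.08 F [-0.0222 -0.2937 -1.3175]
turn/0.1: [ 0.0002 -0.0018  0.0072]  then shift/25mm: [-0.0012  0.0281  0.0837]
```

Call:
step_arm(increments="0 0.02 0.04 0 0 0;0 0 0.04 0 0 0;0 0 0.03 0 0 0;0 0 0 0 0 0;0 0 0 0 0 0")

```text
t: 55.83
tool_pos: [0.4781, 0.1051, 0.0494]
tool_rot: [3.133, 0.234, -0.0]
contact_force: [-2.8, -0.7, 5.7]
opening: 0.0517
```

Call:
step_arm(increments="0 0 0 0 0 0;0 0 0 0 0 0;0 0 0 0 0 0;0 0 0 0 0 0;0 0 0 0 0 0", fingers=1)

```text
t: 56.25
tool_pos: [0.4779, 0.1051, 0.0485]
tool_rot: [-3.133, -0.234, 0.0]
contact_force: [0.9, -0.6, 0.3]
opening: 0.0852
```

Call:
step_arm(increments="0 0 -0.3 0 0 0;0 0 -0.7 0 0 0;0 0 -1 0 0 0;0 0 -1 0 0 0;0 0 -0.4 0 0 0;0 0 0 0 0 0;0 0 0 0 0 0")

```text
t: 56.83
tool_pos: [0.4782, 0.1051, 0.1339]
tool_rot: [3.133, 0.234, 0.002]
contact_force: [0.2, 0.0, -1.2]
opening: 0.0854
```

```bash
python3 - <<'E'
from h import *
s=snap("wrist","w41"); go([0.3748,-0.2148,0.13],np.radians(-14))
E
```

```text
t 56.88 p [0.4773 0.1051 0.1326] yaw 0.1490 open 0.0854 q6 -0.08 F [ 0.4815 -0.1274  0.2118]
turn/0.1: [0.0018 0.015  3.9335]  then shift/25mm: [-0.8834 13.4075  0.1048]
```

View pics/w41.png

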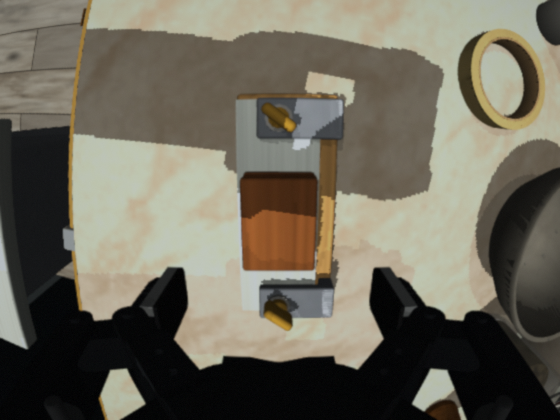

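Call:
step_arm(increments="0 0 0 0 0 0.9;0 0 0 0 0 1;0 0 0 0 0 1;0 0 0 0 0 1;0 0.6 0 0 0 0;-0.1 1 0 0 0 0;-0.1 1 0 0 0 0;-0.1 1 0 0 0 0;-0.1 1 0 0 0 0;-0.1 1 0 0 0 0;-0.1 1 0 0 0 0;-0.1 1 0 0 0 0")

```text
t: 57.88
tool_pos: [0.4138, -0.0757, 0.1314]
tool_rot: [-3.118, 0.377, 0.006]
contact_force: [1.0, -1.1, -0.8]
opening: 0.0854
```

Call:
step_arm(increments="-0.1 1 0 0 0 0;-0.1 1 0 0 0 0;-0.1 1 0 0 0 0;0 1 0 0 0 0;0 1 0 0 0 0;0 0.8 0 0 0 0;0 0 0 0 0 0;0 0 0 0 0 0")

```text
t: 58.55
tool_pos: [0.3726, -0.214, 0.1318]
tool_rot: [-3.116, 0.381, 0.005]
contact_force: [-0.1, 0.1, 0.1]
opening: 0.0854
```

```bash
python3 - <<'E'
from h import *
s=snap("wrist","w42"); boards(s); go([0.3748,-0.2148,0.0012],np.radians(-14))
E
```

```text
px 360 346 ctr mm 419.4 -378.7 size 43.9 59.5 short-axis heading -14.1 
px 282 209 ctr mm 374.5 -215.0 size 52.6 67.6 short-axis heading -13.9 
t 58.60 p [ 0.373  -0.2134  0.132 ] yaw -0.2418 open 0.0852 q6 -0.45 F [-0.1964  1.0056  0.2769]
turn/0.1: [-0.0189  0.0287  0.0253]  then shift/25mm: [0.0852 0.0367 5.2326]
```

View pics/w42.png

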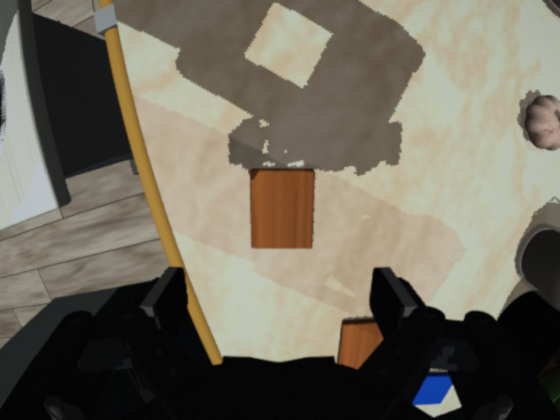

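Call:
step_arm(increments="0.06 0.03 0.5 0 0 0;0 0 1 0 0 0;0 0 1 0 0 0;0 0 1 0 0 0;0 0 0.8 0 0 0;0 0 0.55 0 0 0;0 0 0.3 0 0 0;0 0 0 0 0 0;0 0 0 0 0 0;0 0 0 0 0 0")

```text
t: 59.43
tool_pos: [0.3759, -0.2155, 0.006]
tool_rot: [3.118, -0.377, 0.002]
contact_force: [0.2, 0.2, -0.5]
opening: 0.0858
```

```bash
python3 - <<'E'
from h import *
go([0.3747,-0.2149,0.0012],np.radians(-14))
E
```

```text
t 59.43 p [ 0.3759 -0.2155  0.006 ] yaw -0.2403 open 0.0858 q6 -0.45 F [ 0.1902  0.2451 -0.4731]
turn/0.1: [ 0.0071 -0.0166  0.04  ]  then shift/25mm: [-0.0512 -0.0115  0.1913]
```

Call:
step_arm(increments="-0.02 0 0.1 0 0 0;0 0 0.05 0 0 0;0 0 0 0 0 0;0 0 0 0 0 0")

```text
t: 59.77
tool_pos: [0.3747, -0.2154, 0.0015]
tool_rot: [3.118, -0.378, 0.001]
contact_force: [-0.5, 0.3, -0.1]
opening: 0.0854
```

Call:
step_arm(increments="0 0 0 0 0 0;0 0 0 0 0 0;0 0 0 0 0 0;0 0 0 0 0 0;0 0 0 0 0 0;0 0 0 0 0 0;0 0 0 0 0 0", fingers=-1)

```text
t: 60.35
tool_pos: [0.3751, -0.2157, 0.0019]
tool_rot: [3.118, -0.378, 0.002]
contact_force: [0.4, -1.1, 5.1]
opening: 0.0516
```

Call:
step_arm(increments="0 0 -0.3 0 0 0;0 0 -0.6 0 0 0;0 0 -0.8 0 0 0;0 0 -0.8 0 0 0;0 0 -1 0 0 0;0 0 -0.8 0 0 0;0 0 -0.8 0 0 0;0 0 0 0 0 -0.9;0 0 0 0 0 -1;0 0 0 0 0 -1;0 0 0 0 0 -1;0 0 0 0 0 0")

```text
t: 61.35
tool_pos: [0.374, -0.2147, 0.1282]
tool_rot: [-3.132, -0.236, 0.001]
contact_force: [-0.3, -0.2, -0.7]
opening: 0.0515
```

```bash
python3 - <<'E'
from h import *
s=snap("wrist","w43"); 
go(rk(0.0005,-0.0003,0.125),RY)
E
```

```text
t 61.40 p [ 0.3741 -0.2148  0.1283] yaw 0.1470 open 0.0515 q6 -0.84 F [0.2257 1.0569 0.0892]
turn/0.1: [-0.0085  0.0075 -0.0132]  then shift/25mm: [  6.0029 -12.035    0.1315]
```

View pics/w43.png

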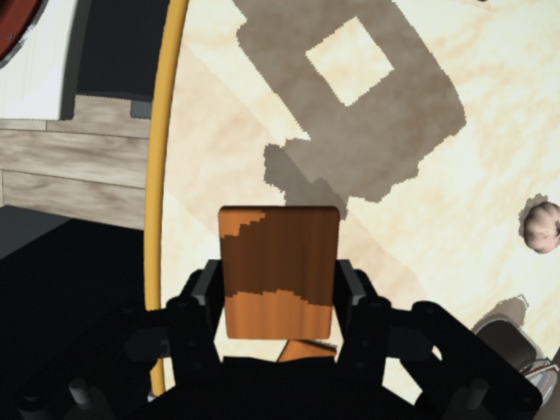

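Call:
step_arm(increments="0.3 -0.6 0 0 0 0;0.5 -1 0 0 0 0;0.5 -1 0 0 0 0;0.5 -1 0 0 0 0;0.5 -1 0 0 0 0;0.5 -1 0 0 0 0;0.5 -1 0 0 0 0;0.5 -1 0 0 0 0;0.5 -1 0 0 0 0;0.5 -1 0 0 0 0;0.5 -1 0 0 0 0;0.4 -0.8 0 0 0 0")

```text
t: 62.4
tool_pos: [0.4731, 0.0897, 0.1285]
tool_rot: [-3.133, -0.231, 0.001]
contact_force: [0.3, 0.4, -0.7]
opening: 0.0516
```

Call:
step_arm(increments="0.3 -0.6 0 0 0 0;0 0 0 0 0 0;0 0 0 0 0 0;0 0 0 0 0 0")

```text
t: 62.73
tool_pos: [0.4779, 0.1033, 0.1283]
tool_rot: [3.133, 0.232, -0.002]
contact_force: [0.4, -0.3, -0.3]
opening: 0.0518
```

```bash
python3 - <<'E'
from h import *
s=snap("wrist","w44"); go(rk(0.0005,-0.0003,0.0635),RY)
held(s,[(220,209),(337,209),(330,339),(228,339)],0.0015)
E
```

```text
t 62.78 p [0.4779 0.103  0.1284] yaw 0.1474 open 0.0515 q6 -0.09 F [ 0.3255 -0.9639 -0.5768]
turn/0.1: [ 0.0032  0.0076 -0.0096]  then shift/25mm: [ 0.0163 -0.0768  2.5976]
held in tool mm [[-25.5, -35.2, -8.5], [25.1, -35.2, -8.5], [26.4, 34.1, -8.5], [-26.2, 34.1, -8.5]] ctr [-0.  -0.5 -8.5]
```

View pics/w44.png

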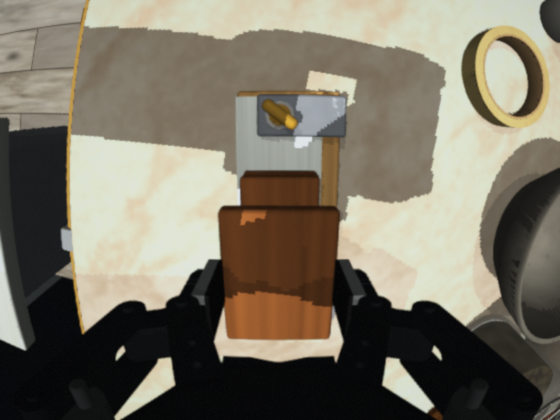

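Call:
step_arm(increments="0 -0.05 0.4 0 0 0;0 0 0.8 0 0 0;0 0 0.7 0 0 0;0 0 0.45 0 0 0;0 0 0.25 0 0 0;0 0 0 0 0 0;0 0 0 0 0 0;0 0 0 0 0 0")

```text
t: 63.45
tool_pos: [0.479, 0.105, 0.0647]
tool_rot: [3.133, 0.233, 0.003]
contact_force: [0.4, -0.3, -0.6]
opening: 0.0512
```

Call:
step_arm(increments="0 0 0.04 0 0 0;0 0 0.04 0 0 0;0 0 0.03 0 0 0;0 0 0 0 0 0;0 0 0 0 0 0")

```text
t: 63.87
tool_pos: [0.4782, 0.105, 0.0611]
tool_rot: [3.133, 0.234, 0.0]
contact_force: [0.1, 0.2, -0.6]
opening: 0.0517
```

```bash
python3 - <<'E'
from h import *
go(rk(0.0005,-0.0003,0.0595),RY)
E
```

```text
t 63.87 p [0.4782 0.105  0.0611] yaw 0.1491 open 0.0517 q6 -0.08 F [ 0.0981  0.1662 -0.5744]
turn/0.1: [ 0.0001 -0.0009  0.0071]  then shift/25mm: [-0.0062  0.0015  0.0624]
```

Call:
step_arm(increments="0 0 0.04 0 0 0;0 0 0.04 0 0 0;0 0 0.01 0 0 0;0 0 0 0 0 0;0 0 0 0 0 0")

```text
t: 64.28
tool_pos: [0.4784, 0.105, 0.0599]
tool_rot: [3.133, 0.234, -0.0]
contact_force: [-3.8, -0.1, 7.3]
opening: 0.0518
```

Call:
step_arm(increments="0 0 0 0 0 0;0 0 0 0 0 0;0 0 0 0 0 0;0 0 0 0 0 0;0 0 0 0 0 0", fingers=1)

```text
t: 64.7
tool_pos: [0.478, 0.105, 0.0585]
tool_rot: [-3.133, -0.234, 0.001]
contact_force: [0.5, 0.4, -0.5]
opening: 0.0857
```

Call:
step_arm(increments="0 0 -0.3 0 0 0;0 0 -0.7 0 0 0;0 0 -1 0 0 0;0 0 -1 0 0 0;0 0 -0.2 0 0 0;0 0 0 0 0 0;0 0 0 0 0 0")

```text
t: 65.28
tool_pos: [0.4781, 0.105, 0.1386]
tool_rot: [3.133, 0.234, 0.0]
contact_force: [-1.1, 0.0, -0.9]
opening: 0.0854
```

```bash
python3 - <<'E'
from h import *
s=snap("wrist","w45");d=snap("side"); boards(s,0.068); print("side");boards(d,0.01);go([0.422,-0.385,0.14],np.radians(-14))
cv2.imwrite("pics/d45.png",cv2.resize(d["pixels"][180:250,245:365,::-1],None,fx=6.5,fy=6.5,interpolation=cv2.INTER_CUBIC))
E
```

```text
px 279 242 ctr mm 480.3 94.5 size 45.6 53.0 short-axis heading -82.5 
side
px 294 341 ctr mm 143.7 589.7 size 40.2 207.2 short-axis heading -0.3 
px 426 262 ctr mm -66.5 35.5 size 71.5 173.3 short-axis heading -23.8 
px 23 253 ctr mm 1153.0 661.0 size 122.8 172.8 short-axis heading -8.6 EDGE
px 97 172 ctr mm 1619.9 -84.9 size 245.5 710.5 short-axis heading 0.2 
px 229 151 ctr mm 1480.7 -1019.8 size 430.0 2199.1 short-axis heading 17.5 
px 78 95 ctr mm 3691.9 -1577.8 size 870.0 1368.8 short-axis heading 46.9 
px 356 91 ctr mm 1452.8 -4229.6 size 259.9 4750.7 short-axis heading 2.4 
px 237 63 ctr mm 4849.4 -6113.9 size 929.8 6753.4 short-axis heading 31.2 
px 137 40 ctr mm 12739.9 -10906.9 size 2113.7 13948.8 short-axis heading 44.2 
px 250 34 ctr mm 12721.9 -19182.9 size 1607.5 19068.5 short-axis heading 32.2 
px 173 14 ctr mm -7193203.0 7576824.0 size 125080.0 22888014.0 short-axis heading 43.4 
px 45 12 ctr mm 17659656.0 -11094472.0 size 939114.0 58740224.0 short-axis heading 56.7 EDGE
t 65.38 p [0.4771 0.1049 0.137 ] yaw 0.1490 open 0.0857 q6 -0.09 F [-0.9236 -1.4155  0.1947]
turn/0.1: [0.0033 0.0288 3.9339]  then shift/25mm: [ 2.6038 19.5479 -0.1189]
```

View pics/w45.png

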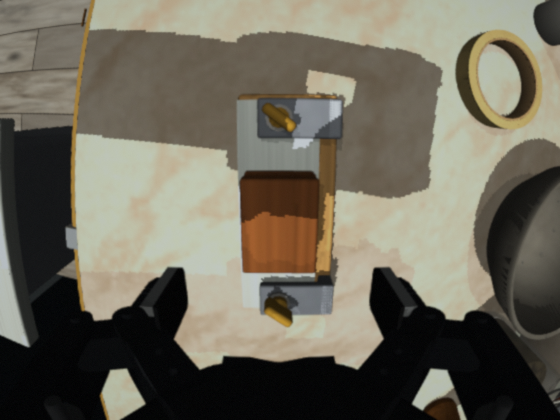

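View pics/d45.png

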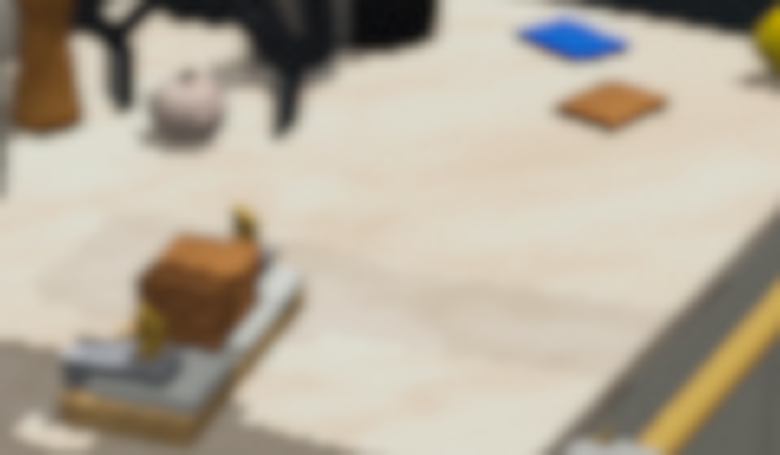

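Call:
step_arm(increments="0 0 0 0 0 0.9;0 0 0 0 0 1;0 0 0 0 0 1;0 0 0 0 0 1;0.1 0.6 0 0 0 0;0.13 1 0 0 0 0;0.13 1 0 0 0 0;0.13 1 0 0 0 0;0.13 1 0 0 0 0;0.13 1 0 0 0 0;0.13 1 0 0 0 0;0.13 1 0 0 0 0")

```text
t: 66.38
tool_pos: [0.456, -0.0863, 0.1369]
tool_rot: [-3.118, 0.378, 0.005]
contact_force: [0.7, -0.5, -0.2]
opening: 0.0852
```

Call:
step_arm(increments="0.13 1 0 0 0 0;0.13 1 0 0 0 0;0.13 1 0 0 0 0;0.13 1 0 0 0 0;0.13 1 0 0 0 0;0.13 1 0 0 0 0;0.13 1 0 0 0 0;0.13 1 0 0 0 0;0.13 1 0 0 0 0;0.13 1 0 0 0 0;0.13 1 0 0 0 0;0.13 0.9 0 0 0 0")

```text
t: 67.38
tool_pos: [0.4231, -0.3844, 0.1365]
tool_rot: [-3.116, 0.378, 0.004]
contact_force: [0.0, -0.2, -0.3]
opening: 0.0852
```

Call:
step_arm(increments="0 0 0 0 0 0;0 0 0 0 0 0;0 0 0 0 0 0")

```text
t: 67.63
tool_pos: [0.4237, -0.3826, 0.1372]
tool_rot: [-3.117, 0.377, 0.003]
contact_force: [0.1, 0.6, -0.8]
opening: 0.0853
```

```bash
python3 - <<'E'
from h import *
s=snap("wrist","w46"); boards(s); go([0.422,-0.387,0.0012],np.radians(-14))
E
```

```text
px 279 208 ctr mm 423.3 -384.1 size 52.8 66.2 short-axis heading -13.7 
t 67.68 p [ 0.4239 -0.3824  0.1375] yaw -0.2405 open 0.0852 q6 -0.62 F [-0.1293  0.8692 -0.6635]
turn/0.1: [-0.0166  0.0178  0.0388]  then shift/25mm: [-0.0289  0.1964  5.4522]
```

View pics/w46.png

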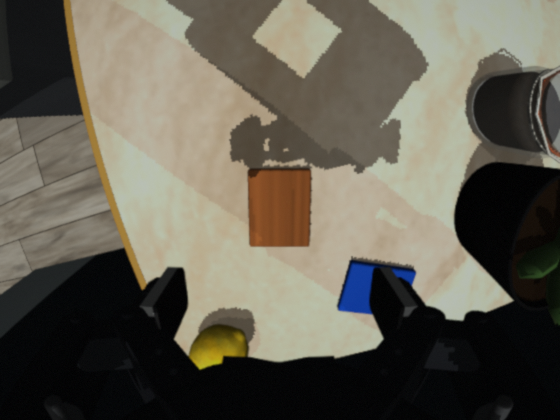

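```bash
python3 - <<'E'
from h import *
go([0.4234,-0.3836,0.0015],np.radians(-13.8))
E
```

```text
t 67.68 p [ 0.4239 -0.3824  0.1375] yaw -0.2405 open 0.0852 q6 -0.62 F [-0.1293  0.8692 -0.6635]
turn/0.1: [-0.0166  0.0178  0.0039]  then shift/25mm: [-0.0077  0.0508  5.4402]
```

Call:
step_arm(increments="0 0.06 0.5 0 0 0;0 0 1 0 0 0;0 0 1 0 0 0;0 0 1 0 0 0;0 0 0.9 0 0 0;0 0 0.6 0 0 0;0 0 0.3 0 0 0;0 0 0 0 0 0;0 0 0 0 0 0;0 0 0 0 0 0")

```text
t: 68.52
tool_pos: [0.4246, -0.3858, 0.0075]
tool_rot: [3.117, -0.377, 0.003]
contact_force: [-0.2, -0.2, 0.9]
opening: 0.0855
```

```bash
python3 - <<'E'
from h import *
go([0.4234,-0.3836,0.0015],np.radians(-13.8))
E
```

```text
t 68.52 p [ 0.4246 -0.3858  0.0075] yaw -0.2406 open 0.0855 q6 -0.63 F [-0.1838 -0.1764  0.8753]
turn/0.1: [ 0.0133 -0.018   0.0026]  then shift/25mm: [-0.0683 -0.072   0.2385]
```

Call:
step_arm(increments="-0.02 -0.03 0.12 0 0 0;0 0 0.08 0 0 0;0 0 0 0 0 0;0 0 0 0 0 0")

```text
t: 68.85
tool_pos: [0.4236, -0.3845, 0.0015]
tool_rot: [3.119, -0.378, 0.0]
contact_force: [0.2, 0.1, 0.1]
opening: 0.085
```

Call:
step_arm(increments="0 0 0 0 0 0;0 0 0 0 0 0;0 0 0 0 0 0;0 0 0 0 0 0;0 0 0 0 0 0;0 0 0 0 0 0;0 0 0 0 0 0", fingers=-1)

```text
t: 69.43
tool_pos: [0.424, -0.3849, 0.002]
tool_rot: [3.118, -0.378, 0.002]
contact_force: [-0.3, 0.0, 3.8]
opening: 0.0516
```

Call:
step_arm(increments="0 0 -0.3 0 0 0;0 0 -0.6 0 0 0;0 0 -0.8 0 0 0;0 0 -0.8 0 0 0;0 0 -1 0 0 0;0 0 -0.8 0 0 0;0 0 -0.9 0 0 0;0 0 0 0 0 -0.9;0 0 0 0 0 -1;0 0 0 0 0 -1;0 0 0 0 0 -1;0 0 0 0 0 0")

```text
t: 70.43
tool_pos: [0.4231, -0.3837, 0.1307]
tool_rot: [-3.131, -0.236, 0.001]
contact_force: [0.3, -0.4, -0.6]
opening: 0.0515
```

```bash
python3 - <<'E'
from h import *
s=snap("wrist","w47"); 
go(rk(0.0005,-0.0003,0.135),RY)
held(s,[(220,209),(337,209),(330,339),(228,339)],0.0015)
E
```

```text
t 70.48 p [ 0.4231 -0.3838  0.1306] yaw 0.1470 open 0.0515 q6 -1.01 F [ 0.4415 -0.3207 -0.6321]
turn/0.1: [-0.0131  0.0076 -0.014 ]  then shift/25mm: [  5.0632 -19.0109  -0.1743]
held in tool mm [[-25.7, -34.9, -8.4], [24.9, -35.1, -8.5], [26.5, 34.2, -8.6], [-26.2, 34.4, -8.5]] ctr [-0.1 -0.3 -8.5]
```

View pics/w47.png

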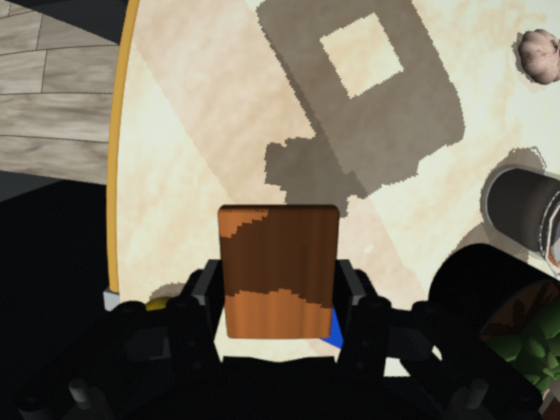

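Call:
step_arm(increments="0.16 -0.6 -0.1 0 0 0;0.26 -1 -0.1 0 0 0;0.27 -1 0 0 0 0;0.26 -1 0 0 0 0;0.27 -1 0 0 0 0;0.27 -1 0 0 0 0;0.26 -1 0 0 0 0;0.27 -1 0 0 0 0;0.27 -1 0 0 0 0;0.27 -1 0 0 0 0;0.26 -1 0 0 0 0;0.27 -1 0 0 0 0")

```text
t: 71.48
tool_pos: [0.4563, -0.0841, 0.1361]
tool_rot: [-3.133, -0.231, 0.0]
contact_force: [0.3, -0.6, -1.5]
opening: 0.0515
```

Call:
step_arm(increments="0.27 -1 0 0 0 0;0.27 -1 0 0 0 0;0.27 -1 0 0 0 0;0.27 -1 0 0 0 0;0.27 -1 0 0 0 0;0.27 -1 0 0 0 0;0.25 -0.9 0 0 0 0;0.14 -0.5 0 0 0 0;0 0 0 0 0 0;0 0 0 0 0 0;0 0 0 0 0 0")

```text
t: 72.4
tool_pos: [0.4786, 0.1041, 0.136]
tool_rot: [3.133, 0.233, -0.001]
contact_force: [-0.3, 0.1, -0.8]
opening: 0.0517
```

```bash
python3 - <<'E'
from h import *
s=snap("wrist","w48"); go(rk(0.0005,-0.0003,0.0735),RY)
held(s,[(220,209),(337,209),(330,339),(228,339)],0.0015)
E
```

```text
t 72.45 p [0.4787 0.1038 0.1361] yaw 0.1477 open 0.0517 q6 -0.09 F [ 0.2774 -0.2879 -0.7008]
turn/0.1: [ 0.0021  0.004  -0.0061]  then shift/25mm: [-0.0205 -0.052   2.5046]
held in tool mm [[-25.6, -35.2, -8.5], [25.0, -35.2, -8.5], [26.4, 34.1, -8.5], [-26.3, 34.1, -8.5]] ctr [-0.1 -0.6 -8.5]
```

View pics/w48.png

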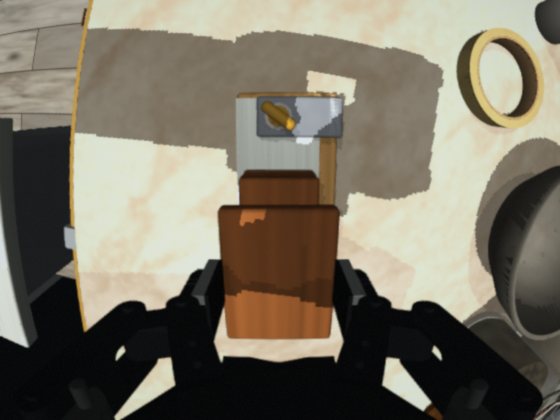

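Call:
step_arm(increments="-0.02 -0.03 0.4 0 0 0;0 0 0.7 0 0 0;0 0 0.7 0 0 0;0 0 0.45 0 0 0;0 0 0.25 0 0 0;0 0 0 0 0 0;0 0 0 0 0 0;0 0 0 0 0 0")

```text
t: 73.12
tool_pos: [0.4793, 0.1049, 0.0747]
tool_rot: [3.133, 0.233, 0.003]
contact_force: [-0.1, -0.5, -0.8]
opening: 0.0515
```

Call:
step_arm(increments="0 0 0.04 0 0 0;0 0 0.04 0 0 0;0 0 0.03 0 0 0;0 0 0 0 0 0;0 0 0 0 0 0")

```text
t: 73.53
tool_pos: [0.4786, 0.105, 0.0711]
tool_rot: [3.133, 0.234, 0.0]
contact_force: [0.4, -0.2, -0.6]
opening: 0.0517
```

```bash
python3 - <<'E'
from h import *
go(rk(0.0005,-0.0003,0.0695),RY)
E
```

```text
t 73.53 p [0.4786 0.105  0.0711] yaw 0.1491 open 0.0517 q6 -0.09 F [ 0.3971 -0.1735 -0.6195]
turn/0.1: [ 0.0005 -0.0018  0.0074]  then shift/25mm: [-0.021  -0.0016  0.0632]
```

Call:
step_arm(increments="0 0 0.04 0 0 0;0 0 0.03 0 0 0;0 0 0 0 0 0;0 0 0 0 0 0")

```text
t: 73.87
tool_pos: [0.4787, 0.105, 0.0699]
tool_rot: [3.133, 0.234, 0.0]
contact_force: [-3.2, -0.6, 5.5]
opening: 0.0519
```

Call:
step_arm(increments="0 0 0 0 0 0;0 0 0 0 0 0;0 0 0 0 0 0;0 0 0 0 0 0;0 0 0 0 0 0", fingers=1)

```text
t: 74.28
tool_pos: [0.4784, 0.1049, 0.069]
tool_rot: [-3.133, -0.234, 0.0]
contact_force: [-0.6, -0.3, -0.6]
opening: 0.0853
```

Call:
step_arm(increments="0 0 -0.3 0 0 0;0 0 -0.7 0 0 0;0 0 -1 0 0 0;0 0 -1 0 0 0;0 0 -1 0 0 0;0 0 -1 0 0 0;0 0 0 0 0 0;0 0 0 0 0 0;0 0 0 0 0 0")

```text
t: 75.03
tool_pos: [0.4782, 0.1049, 0.194]
tool_rot: [-3.133, -0.234, 0.001]
contact_force: [0.1, 0.1, -0.7]
opening: 0.0854
```

```bash
python3 - <<'E'
from h import *
s=snap("wrist","w49");d=snap("side");snap("scene","s49"); go(rk(0,0,0.1),RY)
cv2.imwrite("pics/d49.png",cv2.resize(d["pixels"][190:250,240:310,::-1],None,fx=10,fy=10,interpolation=cv2.INTER_CUBIC))
E
```

```text
t 75.18 p [0.4776 0.1049 0.1926] yaw 0.1489 open 0.0851 q6 -0.09 F [ 0.1391  0.6169 -0.5016]
turn/0.1: [-0.0025  0.0297  0.0059]  then shift/25mm: [-0.0008 -0.0121  3.7024]
```

View pics/w49.png

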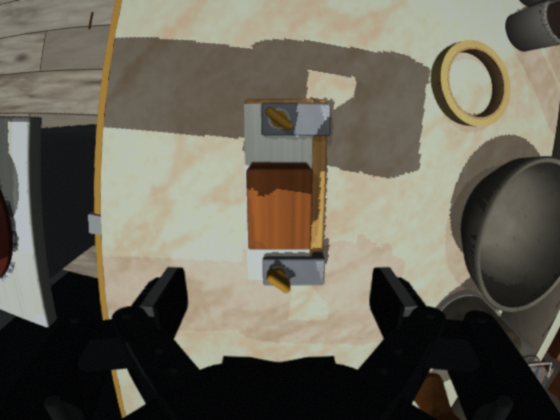

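View pics/d49.png

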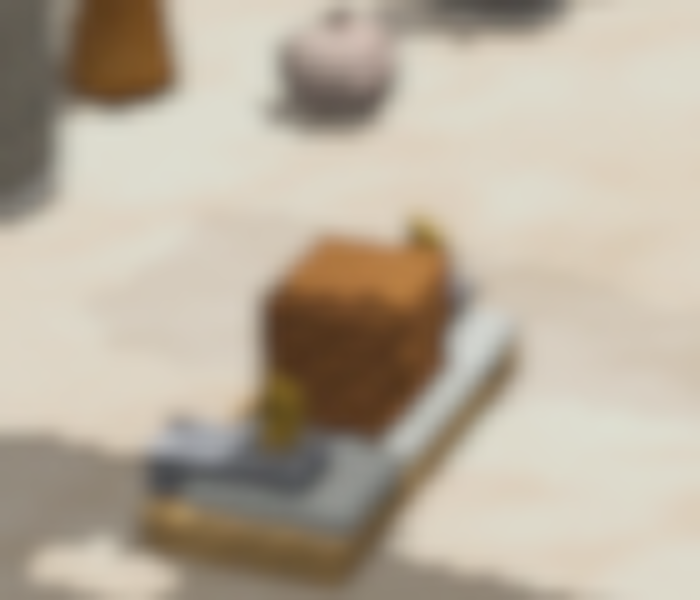

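View pics/s49.png

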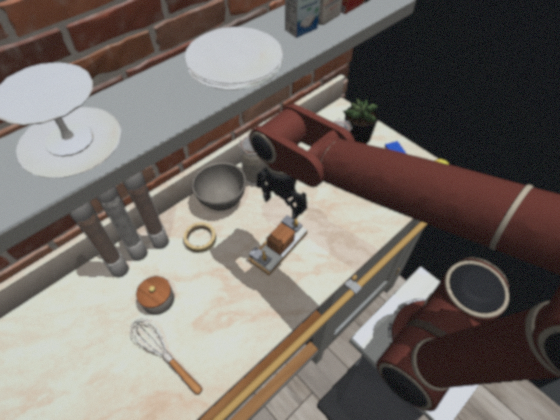

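```bash
python3 - <<'E'
from h import *
s=snap("wrist")
cv2.imwrite("pics/w50.png",cv2.resize(s["pixels"][90:300,230:345,::-1],None,fx=2.8,fy=2.8,interpolation=cv2.INTER_CUBIC))
cv2.imwrite("pics/w51.png",cv2.resize(s["pixels"][92:145,240:340,::-1],None,fx=7.5,fy=7.5,interpolation=cv2.INTER_CUBIC))
E
```

```text
(no output)
```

View pics/w50.png

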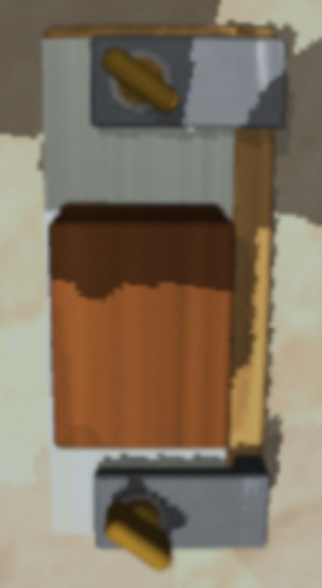

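View pics/w51.png

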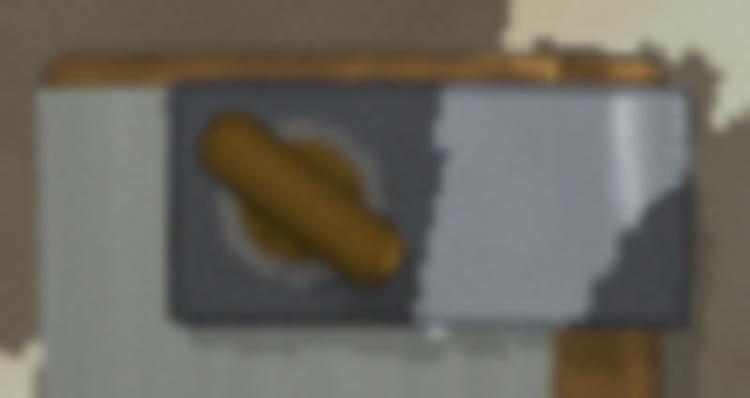

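```bash
python3 - <<'E'
from h import *
s=snap("wrist")
A=plane(s,[(240+235/7.5,92+145/7.5),(240+372/7.5,92+252/7.5)],0.069);v=A[1]-A[0];h=np.degrees(np.arctan2(v[1],v[0]));print("left theta",np.radians((8.5-h)%180)+np.pi,inrk(A.mean(0)))
f=lambda L:[(230+a/2.8,90+b/2.8) for a,b in L]
A=plane(s,f([(115,526),(160,562)]),0.069);v=A[1]-A[0];h=np.degrees(np.arctan2(v[1],v[0]));print("right theta",np.radians((8.5-h)%180)+np.pi,inrk(A.mean(0)))
P=plane(s,f([(52,222),(233,222),(229,446),(55,446)]),0.078); print("pile",inrk(P),inrk(P).mean(0))
B=plane(s,f([(43,40),(43,200),(52,532)]),0.028); print("bar front edge/corners",inrk(B))
B=plane(s,f([(234,160)]),0.028); print("bar rear edge",inrk(B))
L=plane(s,f([(92,38),(92,126),(95,470)]),0.042); print("lug front",inrk(L))
E
```

```text
left theta 3.810194044691987 [0.0012 0.0751]
right theta 3.88088557994911 [ 0.0004 -0.0728]
pile [[-0.0242  0.0345]
 [ 0.0275  0.0346]
 [ 0.0282 -0.034 ]
 [-0.0249 -0.0341]] [0.0016 0.0002]
bar front edge/corners [[-0.0314  0.0895]
 [-0.0319  0.0351]
 [-0.0321 -0.0898]]
bar rear edge [[0.0327 0.0488]]
lug front [[-0.0143  0.089 ]
 [-0.0144  0.0606]
 [-0.0146 -0.0578]]
```

Everything checks out: the pile is centred within about 2 mm, both screws read about 3.8 rad, and the bar ends sit at ±90 mm. The arm is clear, so I'm handing in.

```bash
python3 - <<'E'
from station import ctrl
print(ctrl.finish_job())
E
```

```text
the job is handed in; nothing more can be done
None
```

I assembled and loaded the rack and handed it in at about 75 s of the 210 s allowed; the hand-in returned no verdict.

- **Bar:** I slid it into both clamps from the front. In the last picture its ends are at ±90 mm along the rack, and its front edge is about 32 mm in front of the screw line. That puts the holes under the screws to within about 1 mm.
- **Thumbscrews:** I turned both until they hit their stops, before any board went on. The last picture gives about 3.81 rad (left) and 3.88 rad (right). These angles assume the wings point along the rack's x axis at zero, which I inferred. The right reading is above the 3.8 stop, so the error is around 0.1 rad. An earlier reading of the left screw gave about 3.73, and both are above the 3.5 needed.
- **Left screw torque:** At its stop I over-turned it, to about 3.2 N m at the wrist, before letting go. The bar and rack showed no shift afterwards.
- **Boards:** All five are in one pile on the bar. Its top face is centred about 1.6 mm (x) and 0.2 mm (y) from the rack's midpoint, and square to the rack.
- **Dropped board:** The second board slipped from the grip during its first lift and landed about 27 mm aside. I measured it again and gripped it lower and harder; it then held.

The arm stayed clear of the bystander objects and the blue look-alike, and none looked moved in the last pictures I had of each. At hand-in the gripper was open, about 12 cm above where it let go of the last board, and touching nothing.

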